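Line up three blanks on the marking-out slide, hold its knob on the third stop

TASK

Ready the marking-out slide so that I can draw one line across all three copper blanks. First, with the knob still at home, line the blanks up with light nudges into a tight straight row on the slide table, in the order they lie: square against the long fence under the straightedge, edge to edge, and close up to the end stop beside the knob. Then turn the index knob clockwise three clicks, which carries the row under the straightedge, without running on over the next lobe, and finish with the knob still gripped in the fingers on that third stop, holding it there; leave the other tools on the bench where they are.

Things in the scene. Friction and masses are not known exactly. Their poses are not given: they have to be found in the camera images.
- marking_slide: Marking-out slide, fixed to the bench: grey base 150 mm (its x) by 258 (its y), 10 high; origin mid base, on the bench. It stands askew: its y points away and to the left, x away and to the right (yaw -0.95 to -0.6). Index housing (top 30 mm up) at its -y end, slide table beyond. Bed (table top, under the blanks): 30 mm above the bench; at home x -70 to +30, y -37 to +120 mm.
- straightedge (a point): Middle of the inner edge of the fixed steel straightedge over the bed's +x side (slide frame x +30, y +37 mm), 40 mm above the bench. It runs along the slide's y, 91 mm either way, and extends 28 mm from here in +x; top 45 mm above the bench with its screws. At home its edge is plumb over the fence face. Nothing else stands over the bed.
- fence_corner (a point): Inner corner of the L fence on the slide table, at bed height; moves with the table, axes as the slide's. The long fence's face runs from here along +y (157 mm), under the straightedge; the end stop's face along -x (74 mm), beside the knob. Polished bars 6 mm high, 8 thick. In this frame blanks in their places have origins at x -25 and y +17.5 (nearest the knob), +52.5 (middle), +87.5 mm (far).
- knob_grip (a point): Point on the knob's vertical axis, 64 mm above the bench (slide frame x 0, y -92 mm), where finger pads should close. Black grip bar 14 mm wide (point x), 44 long (point y, turns with it), 44 to 74 mm above the bench, white line on one half of its top; at home it lies along the slide's y. Below is a brass wheel 67 mm across, 18 lobes, top 40 mm up; base and housing are lower.
- roller (a point): Top of the small steel roller (9 mm across) on a sprung arm at the straightedge side of the brass wheel, 37 mm above the bench; the arm, spring and its anchor, up to 63 mm from the knob axis, reach 41 mm above the bench. It moves out 2 mm as each lobe passes and drops in with a click. Leave it alone; fingertips pass above it.
- index_knob (a joint): Turn of the knob, rad: 0 at home, where it starts, growing clockwise seen from above. The roller drops between lobes every 20 degrees: stops at 0, 0.349, 0.698, 1.047 (the third) and on to 2.09, the end of travel. The roller draws a loose knob to the nearest stop; passing a lobe takes about 0.2 N m.
- slide_table (a joint): Travel of the slide table along the slide's +x, towards the straightedge, m: 0 at home; a rack ties it to the knob, 2 mm per stop, 6 mm at the third. Only the knob's click holds it: pushing the long fence with more than about 35 N shoves the table on and turns the knob, so nudge lightly (a blank slides with under 1 N).
- blank_near: The nearest to the knob of three loose copper blanks: sheet 35 mm wide (own x, roughly along the slide's y), 50 long (own y, roughly along the slide's x), 3 thick, about 60 g, with a brass ring soldered on its middle: 22 mm across, top 9 mm above the bed. Push or pinch it by the ring (pinch to twist it straight): the sheet is too thin for fingertips. Origin: underside, below the ring's centre.
- blank_middle: The middle one of three loose copper blanks: sheet 35 mm wide (own x, roughly along the slide's y), 50 long (own y, roughly along the slide's x), 3 thick, about 60 g, with a brass ring soldered on its middle: 22 mm across, top 9 mm above the bed. Push or pinch it by the ring (pinch to twist it straight): the sheet is too thin for fingertips. Origin: underside, below the ring's centre.
- blank_far: The farthest from the knob of three loose copper blanks: sheet 35 mm wide (own x, roughly along the slide's y), 50 long (own y, roughly along the slide's x), 3 thick, about 60 g, with a brass ring soldered on its middle: 22 mm across, top 9 mm above the bed. Push or pinch it by the ring (pinch to twist it straight): the sheet is too thin for fingertips. Origin: underside, below the ring's centre.
- flux_jar: Bystander, leave where it is: white jar with a teal lid, 57 mm across, 63 mm high.
- solder_spool: Bystander, leave where it is: black spool of wire, 50 mm across, 29 mm high.
- burr_block: Bystander, leave where it is: wooden block of small burrs, 90x40 mm, 58 mm high.
- marker: Bystander, leave where it is: white and blue marker pen, 135 mm long, 17 mm wide.
- calipers: Bystander, leave where it is: digital calipers lying flat, 170x56 mm.
- loupe: Bystander, leave where it is: black eye loupe, 35 mm across, 28 mm high.

How it is judged:
By the outcome, as a careful person would: the job done as asked, in the order asked, and still so for the second after the job is handed in, while the arm keeps its last pose, push and grip.
It also fails if it takes over 72 s, if anything falls off the work surface, if the arm or the gripper's body presses on something with over 40 N, if the wrist force passes 120 N, or if a joint passes its speed limit or range.

ROBOT

A 7-joint arm with a two-finger parallel gripper is mounted at the origin on a cart in front of the work surface, level with it; the furniture and walls round the work are solid. World frame = base frame: x ahead of the robot, y to its left, z up, the work surface at z = 0. Lengths are in mm, angles in rad, forces in N, time in s.
With the tool pointing down it reaches from about 400 to 900 mm from the base axis. Payload 5.5 kg.
Tool frame: the origin (TCP) lies midway between the tips of the shut fingers; the grasp point (between the pads) lies 19 mm behind it; z points along the fingers, y is the line along which they close (so a half turn about z gives the same grasp; the last joint's range is limited). The gripper opens to 92 mm and grips with 3 to 60 N. Pads are 19 mm wide; open, the fingers measure 130 mm over their backs; the gripper's body (75 mm by 190 mm) begins 47 mm behind the grasp point.
Start: joints at [-0.989, 0.501, -0.427, 1.55, 0.221, 1.138, -0.21], TCP at [203.69, 617.26, 226.729] pointing down, gripper open.
Joint ranges: [-2.88, 2.88], [-0.31, 2.03], [-1.54, 1.56], [0.2, 2.42], [-1.41, 4.55], [0.19, 2.02], [-2.57, 2.57]. Speed limits (rad/s): [2.57, 2.57, 3.14, 3.14, 3.14, 3.14, 3.14].

INTERFACE

Orientations are given as a unit quaternion [x, y, z, w].
In Python, from workcell import state, snapshot, sign_off gives the robot as it stands. The module is installed in compiled form; this text tells all that it offers.
- The arm moves only by the tool send_rows, never from a script. Its argument "commands" is a list of rows, each a list of 7 numbers: the shift along the tool's x, y, z scaled (see below), then the turn, a rotation vector about the tool's x, y, z scaled (see below), then the opening, from 0 (shut) to 1 (fully open). In form: [[x, y, z, wx, wy, wz, fingers], ...]. A call has 1 to 5 rows; each row shifts and turns the commanded pose from where the row before left it, along the tool's axes as they then stand; what a row does not reach is not made up. The controller multiplies each number of a shift by 250 mm and each number of a turn by pi/2 rad. A row lasts 1/8 s, in which the tool goes at most 62.5 mm and 10.7 degrees, less where a joint would pass 70% of its speed; a pose out of reach is approached as far as the arm can. A call with a number of a shift or a turn outside -1 to 1 is refused whole. A call with a gripper value outside its range is refused whole. The fingers move at their own pace and stop on an object; "squeeze" is the grip in N (left out, the last holds). Time passes only in rows, so rows that do not move let the fingers close. It gives the time, the measured TCP pose, the force, the opening and the grip force at its end, in the units of the state.
- state(): the state, without advancing time (a new reading comes with each control period).
- snapshot(name): name is "scene" or "top"; returns a dict with "color" (384x512x3 uint8, red, green, blue), "z_map" (384x512 float32, mm along the optical axis (not along the pixel's ray), 0 where there is no reading), "K" (3x3 intrinsics, pixels), "xyz" and "orientation" of the camera in the world. Camera axes: x right, y up, looking along -z (the intrinsics and any distortion apply to the point x, -y, -z); pixel columns grow to the right and rows downward; lengths in mm; the calibration is good to about 2 mm. A picture is of the moment at which its call begins.
- sign_off(): hands the job in; it is judged then, once.
The state is a dict: "time": time; "joint_pos": joint angles; "qd": joint speeds; "joint_torque": joint torques, N m; "position": TCP position; "eef_rot": TCP orientation; "contact_force": force on the tool from outside, world axes, zero at the start; "moment": the same for the moment, N m; "grip_width": opening from 0.0 (shut) to 1.0 (fully open); "gripper_force": force on a finger pad.
Only numpy, scipy, OpenCV 4.12 (cv2) and the standard library are available. Lean on these libraries where they do the work, as an engineer would, in place of code of your own. Each camera call takes 0.05 s, during which the arm holds its last target. There are 200 camera calls.

## Working session

There is one attempt and no reset: what is moved stays moved. The work goes in short steps, Python scripts to look and compute and a tool call to move; the robot and the scene stay as the last step left them, time stands still between calls to the robot, and variables do not carry over. Pictures are saved under pics/ and viewed, at most 10 in all, crops included, and the job is handed in when it is done.

Besides the shell and the picture viewer there is one more tool, called after ">>>" as name(argument=value, ...) on one line, values as JSON. send_rows: Moves the arm, as the interface text tells. Its arguments: {"type":"object","properties":{"commands":{"type":"array","items":{"type":"array","items":{"type":"number","minimum":-1,"maximum":1}}},"squeeze":{"type":"number"}},"required":["commands"]}

```bash
mkdir -p pics; python3 - <<'E'
from workcell import state,snapshot
import cv2,numpy as np
s=state();print(s)
for n in("scene","top"):
    d=snapshot(n);np.savez(f"pics/{n}0.npz",**d)
    cv2.imwrite(f"pics/{n}0.png",cv2.resize(d["color"][:,:,::-1],(800,600),interpolation=cv2.INTER_CUBIC))
    print(n,d["K"].tolist(),d["xyz"],d["orientation"],d.keys())
E
```

```text
{'time': 0.0, 'joint_pos': array([-0.98880464,  0.50184554, -0.42679347,  1.5514397 ,  0.22079909,
        1.13829725, -0.21030456]), 'qd': array([-0.00173136,  0.00134488, -0.00087168,  0.00016545, -0.00133014,
       -0.00134639, -0.00018669]), 'joint_torque': array([-5.23357221e-05, -5.66575778e+01, -5.81670150e+00, -2.79123938e+01,
       -6.87858928e-02,  3.05957138e-02,  1.74231936e-04]), 'position': array([203.54467087, 616.57545418, 225.68429108]), 'eef_rot': array([ 1.58697053e-01,  9.87326851e-01, -9.48322243e-04, -1.87426952e-04]), 'contact_force': array([ 0.55164968, -1.13001662, -1.17318542]), 'moment': array([ 0.02246449,  0.01227512, -0.02815638]), 'gripper_force': 0.0, 'grip_width': 0.9973285441120288}
scene [[399.21178421025553, 0.0, 256.8462294755339], [0.0, 399.21178421025553, 193.3573077837635], [0.0, 0.0, 1.0]] [   6.59434264 -726.01334078  474.03160234] [ 0.48065531 -0.20741465 -0.3165294   0.79104916] dict_keys(['color', 'z_map', 'K', 'xyz', 'orientation'])
top [[451.8377836663355, 0.0, 255.1310710841323], [0.0, 451.8377836663355, 191.64551167408416], [0.0, 0.0, 1.0]] [ 325.46516276 -186.25053972 1178.07581513] [ 0.06574102 -0.07332555 -0.69880319  0.70850235] dict_keys(['color', 'z_map', 'K', 'xyz', 'orientation'])
```

View pics/scene0.png

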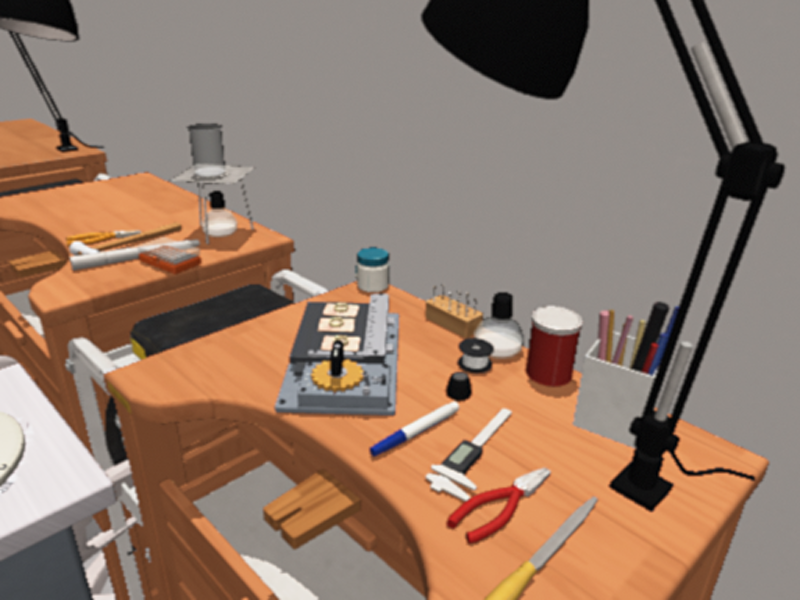

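View pics/top0.png

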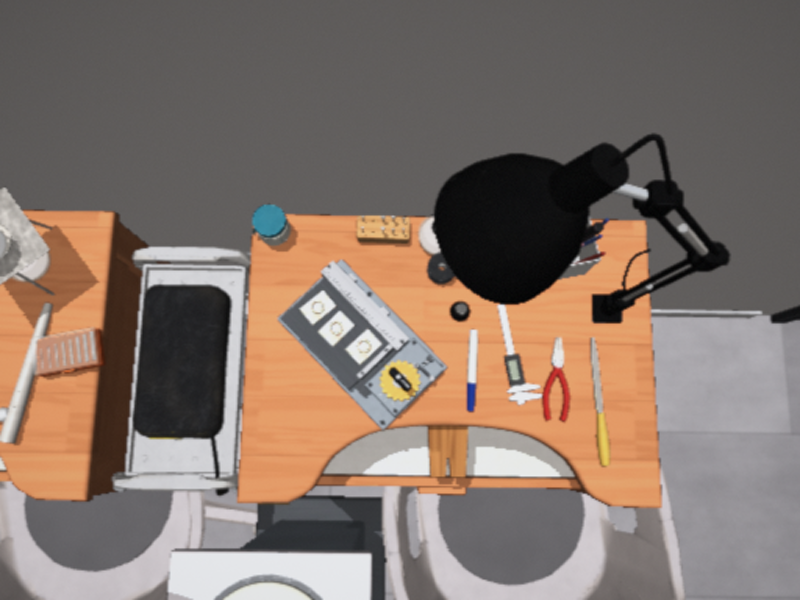

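The scene view shows the slide around (340,350) and the top view has it around (360,345), with the knob at (400,380) and the blanks at (318,306), (336,328) and (364,347). Next I'll measure positions.

```bash
cat > h.py <<'E'
import numpy as np,cv2
from scipy.spatial.transform import Rotation as R
def ray(d,uv):
    uv=np.atleast_2d(uv).astype(float);K=d["K"]
    c=np.c_[(uv[:,0]-K[0,2])/K[0,0],-(uv[:,1]-K[1,2])/K[1,1],-np.ones(len(uv))]
    return R.from_quat(d["orientation"]).apply(c)
def plane(d,uv,z):
    r=ray(d,uv);o=np.asarray(d["xyz"]);return o+r*((z-o[2])/r[:,2])[:,None]
def proj(d,P):
    c=R.from_quat(d["orientation"]).inv().apply(np.atleast_2d(P)-d["xyz"]);K=d["K"]
    return np.c_[K[0,0]*c[:,0]/-c[:,2]+K[0,2],-K[1,1]*c[:,1]/-c[:,2]+K[1,2]]
def cloud(d):
    z=d["z_map"];v,u=np.mgrid[:z.shape[0],:z.shape[1]]
    r=ray(d,np.c_[u.ravel(),v.ravel()]) # r has unit depth
    return (np.asarray(d["xyz"])+r*z.ravel()[:,None]).reshape(*z.shape,3)
E
python3 - <<'E'
import numpy as np,cv2
from h import *
t=np.load("pics/top0.npz");s=np.load("pics/scene0.npz")
a=cv2.resize(t["color"][160:280,172:292,::-1],(600,600),interpolation=cv2.INTER_CUBIC)
b=cv2.resize(s["color"][185:270,172:262,::-1],(635,600),interpolation=cv2.INTER_CUBIC)
cv2.imwrite("pics/c_top.png",a);cv2.imwrite("pics/c_sc.png",b)
for n,d,z,box in(("top",t,40,(172,160,292,280)),("scene",s,40,(172,185,262,270))):
    x0,y0,x1,y1=box
    hsv=cv2.cvtColor(d["color"],cv2.COLOR_RGB2HSV)
    # brass wheel
    m=((hsv[...,0]>16)&(hsv[...,0]<32)&(hsv[...,1]>130)&(hsv[...,2]>110)).astype(np.uint8)
    mm=np.zeros_like(m);mm[y0:y1,x0:x1]=m[y0:y1,x0:x1]
    c=max(cv2.findContours(mm,0,2)[0],key=cv2.contourArea);e=cv2.fitEllipse(cv2.convexHull(c));print(n,"wheel",e,plane(d,e[0],z).round(1))
    # blanks: bright pale
    m=((hsv[...,2]>170)&(hsv[...,1]<110)&(d["color"][...,0].astype(int)-d["color"][...,2]>12)).astype(np.uint8)
    mm[:]=0;mm[y0:y1,x0:x1]=m[y0:y1,x0:x1]
    for c in cv2.findContours(mm,0,2)[0]:
        if cv2.contourArea(c)<40: continue
        p=plane(d,c[:,0],33)[:,:2].astype(np.float32);r=cv2.minAreaRect(p);print(n,"blank",cv2.contourArea(c),np.round(r[0],1),np.round(r[1],1),round(r[2],1))
C=cloud(t);print(C[230,250],C[205,232])
E
```

```text
top wheel ((255.75341796875, 243.4970703125), (22.306032180786133, 23.436372756958008), 139.43136596679688) [[ 419.9 -200.3   40. ]]
scene wheel ((215.3538818359375, 239.1881561279297), (20.070539474487305, 32.152889251708984), 88.39482879638672) [[ 414.8 -209.    40. ]]
scene blank 127.5 [ 474.1 -144.8] [38.  51.5] 47.8
scene blank 303.5 [523.2 -80.6] [91.4 52.1] 43.0
[ 454.95394134 -185.3506399    29.13661315] [ 519.53471131 -137.86522401   25.26570404]
```

View pics/c_top.png

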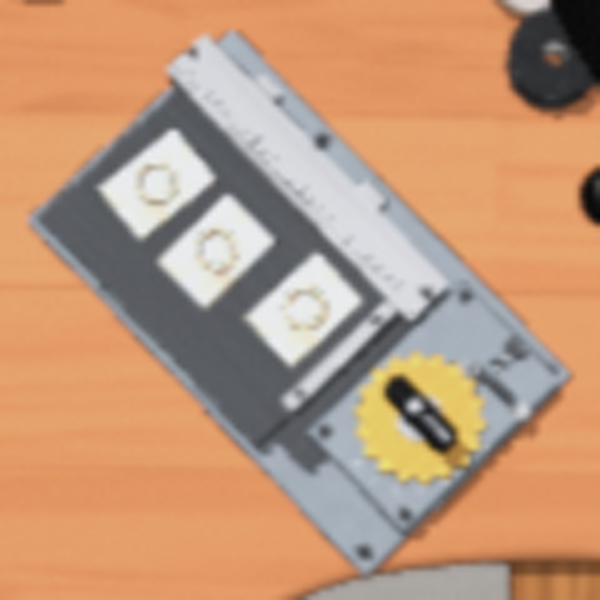

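View pics/c_sc.png

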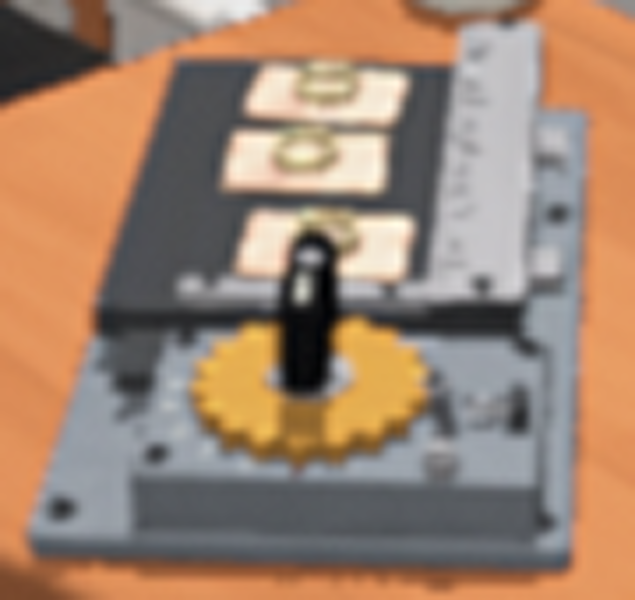

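```bash
cat > fit.py <<'E'
import numpy as np,cv2
from h import *
from scipy.optimize import least_squares
t=np.load("pics/top0.npz");s=np.load("pics/scene0.npz")
T=[((372,572),(-75,-129,10)),((572,375),(75,-129,10)),((235,30),(75,129,10)),((170,72),(30,128,45)),((208,35),(58,128,45)),((449,291),(58,-54,45)),((408,322),(30,-54,45)),((31,218),(-70,120,30)),((420,417),(0,-92,40))]
S=[((30,552),(-75,-129,10)),((572,570),(75,-129,10)),((587,115),(75,129,10)),((428,299),(30,-54,45)),((522,301),(58,-54,45)),((460,24),(30,128,45)),((540,24),(58,128,45)),((97,325),(-70,-37,30)),((178,62),(-70,120,30))]
def one(d,L,o,k):
    uv=np.array([[o[0]+(c[0]+.5)/k-.5,o[1]+(c[1]+.5)/k-.5] for c,_ in L]);M=np.array([m for _,m in L],float)
    f=lambda p:(proj(d,R.from_euler("z",p[2]).apply(M)+[p[0],p[1],0])-uv).ravel()
    r=least_squares(f,[490,-140,-.78],loss="soft_l1",x_scale=[1,1,.01]);print(r.x.round(3),r.fun.reshape(-1,2).round(1).tolist());return r.x
if __name__=="__main__":
    pt=one(t,T,(172,160),5);ps=one(s,S,(172,185),7.056)
    P=(pt+ps)/2
    for n,d,box,pp in(("top",t,(172,160,292,280),pt),("scene",s,(172,185,262,270),ps)):
        x0,y0,x1,y1=box;col=d["color"].astype(int)
        bed=cv2.fillConvexPoly(np.zeros(col.shape[:2],np.uint8),proj(d,R.from_euler("z",pp[2]).apply([[-70,-28,30],[20,-28,33],[20,121,33],[-70,121,30]])+[pp[0],pp[1],0]).round().astype(np.int32),1)
        m=(bed>0)&(col[...,0]>150)
        for c in cv2.findContours(m.astype(np.uint8),0,2)[0]:
            if cv2.contourArea(c)<20: continue
            w=plane(d,c[:,0],33)-[pp[0],pp[1],0];q=R.from_euler("z",-pp[2]).apply(w)[:,:2].astype(np.float32)
            r=cv2.minAreaRect(q);print(n,cv2.contourArea(c),np.round(r[0],1),np.round(r[1],1),round(r[2],1),"bbox",q.min(0).round(1),q.max(0).round(1))
E
python3 fit.py
```

```text
[ 485.085 -135.604   -0.79 ] [[-1.5, 1.6], [0.4, 0.1], [-0.4, -0.6], [-0.8, -0.4], [-0.5, -0.3], [0.4, -1.2], [0.7, 0.2], [1.1, 0.2], [0.2, 0.6]]
[ 479.536 -145.155   -0.783] [[-1.1, -0.2], [0.9, -0.9], [0.3, 0.0], [0.1, 0.5], [0.5, 0.5], [0.1, -0.0], [0.3, 0.3], [-0.5, -2.5], [-1.1, 0.6]]
top 249.5 [-4.1 -9.9] [48.7 36.3] 0.9 bbox [-28.6 -27.8] [20.5  8.4]
top 261.5 [-15.   43.5] [50.9 35. ] 1.8 bbox [-40.6  25.4] [10.5 61.6]
top 246.0 [-13.1  90.5] [35.7 50.8] 85.6 bbox [-39.4  70.9] [ 12.9 108.8]
scene 169.5 [-6.2 -7.6] [55.8 46.1] 2.6 bbox [-33.2 -31.9] [20.8 16.5]
scene 317.5 [-14.6  74.1] [86.3 52.4] 88.3 bbox [-41.4  31.7] [ 12.4 117.1]
```

```bash
cat >> h.py <<'E'
def plan(p,a,legs):
    """legs: (target xyz, tool-y angle, rows); prints tool-frame rows scaled"""
    p=np.array(p,float)
    for q,b,n in legs:
        dp=(np.array(q,float)-p)/n;da=(b-a)/n
        for i in range(n):
            x=np.array([-np.sin(a),np.cos(a),0]);y=np.array([np.cos(a),np.sin(a),0])
            print([round(float(v),3) for v in (dp@x/250,dp@y/250,-dp[2]/250)],round(-da/(np.pi/2),4))
            p=p+dp;a+=da
E
python3 - <<'E'
from h import *
from workcell import state
s=state();a=np.pi/180
plan(s["position"],71.73*a,[((460,280,225),15*a,8),((481,-75,180),-45.2*a,8)])
t=np.load("pics/top0.npz");sc=np.load("pics/scene0.npz")
for n,d,m in(("top",t,(700,200)),("scene",sc,0)):
    C=cloud(d)
    for pt in((500,-280,0),(620,-60,0),(400,-50,0),(450,-185,30),(485,-110,30)):
        u,v=proj(d,pt)[0].round().astype(int);print(n,pt,C[v-1:v+2,u-1:u+2].reshape(-1,3).mean(0).round(1))
E
```

```text
[-0.175, -0.12, 0.0] 0.0788
[-0.188, -0.097, 0.0] 0.0788
[-0.199, -0.073, 0.0] 0.0788
[-0.206, -0.048, 0.0] 0.0788
[-0.21, -0.022, 0.0] 0.0788
[-0.212, 0.004, 0.0] 0.0788
[-0.209, 0.03, 0.0] 0.0788
[-0.204, 0.055, 0.0] 0.0788
[-0.174, -0.036, 0.023] 0.0836
[-0.177, -0.013, 0.023] 0.0836
[-0.177, 0.011, 0.023] 0.0836
[-0.175, 0.034, 0.023] 0.0836
[-0.169, 0.056, 0.023] 0.0836
[-0.16, 0.078, 0.023] 0.0836
[-0.148, 0.098, 0.023] 0.0836
[-0.134, 0.117, 0.023] 0.0836
top (500, -280, 0) [ 4.992e+02 -2.796e+02 -2.000e-01]
top (620, -60, 0) [620.4 -59.6   0.8]
top (400, -50, 0) [399.3 -49.2   0.6]
top (450, -185, 30) [ 449.3 -185.4   34.4]
top (485, -110, 30) [ 484.7 -110.6   29.1]
scene (500, -280, 0) [ 502.  -278.3   -0.7]
scene (620, -60, 0) [ 567.  -116.7   41.8]
scene (400, -50, 0) [401.3 -47.   -0.6]
scene (450, -185, 30) [ 442.6 -192.9   37.1]
scene (485, -110, 30) [ 486.1 -109.4   29.4]
```

>>> send_rows(commands=[[-0.175, -0.12, 0, 0, 0, 0.079, 0], [-0.188, -0.097, 0, 0, 0, 0.079, 0], [-0.199, -0.073, 0, 0, 0, 0.079, 0], [-0.206, -0.048, 0, 0, 0, 0.079, 0]])

```text
time: 0.6
position: [332.9, 447.1, 226.4]
eef_rot: [0.398, 0.917, -0.0, -0.0]
contact_force: [1.3, 1.3, 0.6]
grip_width: 0.613
gripper_force: 0.0
```

>>> send_rows(commands=[[-0.21, -0.022, 0, 0, 0, 0.079, 0], [-0.212, 0.004, 0, 0, 0, 0.079, 0], [-0.209, 0.03, 0, 0, 0, 0.079, 0], [-0.204, 0.055, 0, 0, 0, 0.079, 0]])

```text
time: 1.1
position: [460.6, 278.9, 226.5]
eef_rot: [0.611, 0.791, -0.0, -0.0]
contact_force: [-0.2, 0.5, -0.5]
grip_width: 0.177
gripper_force: 0.0
```

```bash
python3 - <<'E'
from h import *
from workcell import state
s=state();print(s["time"],s["position"].round(1),s["joint_pos"].round(2));r=R.from_quat(s["eef_rot"]).as_matrix();a=np.arctan2(r[1,1],r[0,1]);print(np.degrees(a),r[:,2])
plan(s["position"],a,[((481,-75,180),-np.radians(45.2),8)])
E
```

```text
1.1 [460.6 278.9 226.5] [-0.5   0.27 -0.11  1.84  0.04  1.03 -0.37]
14.625754489581771 [-3.54348464e-04 -1.56141278e-04 -9.99999925e-01]
[-0.174, -0.035, 0.023] 0.0831
[-0.177, -0.012, 0.023] 0.0831
[-0.177, 0.011, 0.023] 0.0831
[-0.174, 0.034, 0.023] 0.0831
[-0.168, 0.056, 0.023] 0.0831
[-0.159, 0.078, 0.023] 0.0831
[-0.148, 0.098, 0.023] 0.0831
[-0.134, 0.116, 0.023] 0.0831
```

>>> send_rows(commands=[[-0.174, -0.035, 0.023, 0, 0, 0.083, 0], [-0.177, -0.012, 0.023, 0, 0, 0.083, 0], [-0.177, 0.011, 0.023, 0, 0, 0.083, 0], [-0.174, 0.034, 0.023, 0, 0, 0.083, 0]])

```text
time: 1.6
position: [470.4, 101.9, 203.3]
eef_rot: [0.795, 0.607, -0.0, -0.0]
contact_force: [1.5, -0.0, 0.2]
grip_width: 0.006
gripper_force: 0.0
```

>>> send_rows(commands=[[-0.168, 0.056, 0.023, 0, 0, 0.083, 0], [-0.159, 0.078, 0.023, 0, 0, 0.083, 0], [-0.148, 0.098, 0.023, 0, 0, 0.083, 0], [-0.134, 0.116, 0.023, 0, 0, 0.083, 0], [0, 0, 0.2, 0, 0, 0, 0]])

```text
time: 2.22
position: [484.9, -78.2, 132.8]
eef_rot: [0.925, 0.38, 0.003, 0.003]
contact_force: [0.0, 1.1, -1.2]
grip_width: 0.002
gripper_force: 0.0
```

```bash
python3 - <<'E'
from h import *
from workcell import state,snapshot
s=state();print(s["time"],s["position"].round(1),s["joint_pos"].round(2),s["contact_force"].round(1));r=R.from_quat(s["eef_rot"]).as_matrix();print(np.degrees(np.arctan2(r[1,1],r[0,1])))
ims=[]
for n in("scene","top"):
    d=snapshot(n);np.savez(f"pics/{n}1.npz",**d)
    u,v=proj(d,s["position"])[0];c=d["color"].copy();print(n,u,v)
    u,v=int(u),int(v);k=c[max(v-50,0):v+50,u-50:u+50,::-1].copy()
    k=cv2.resize(k,(400,400),interpolation=cv2.INTER_CUBIC);cv2.drawMarker(k,(200,200),(0,0,255),0,12);ims.append(k)
    C=cloud(d);m=np.linalg.norm(C-s["position"],axis=2)<30;P=C[m&(C[...,2]>s["position"][2]-5)];print(n,len(P),P.min(0).round(1) if len(P) else 0,P.max(0).round(1) if len(P) else 0)
cv2.imwrite("pics/cal.png",np.hstack(ims))
# straightedge points from original clouds
for n in("top","scene"):
    C=cloud(np.load(f"pics/{n}0.npz"));box=(C[...,0]>380)&(C[...,0]<640)&(C[...,1]>-260)&(C[...,1]<20)
    P=C[box&(C[...,2]>41)&(C[...,2]<50)][:,:2].astype(np.float32);print(n,"se",len(P),cv2.minAreaRect(P))
    P=C[box&(C[...,2]>68)&(C[...,2]<78)];print(n,"knob",len(P),P.mean(0))
E
```

```text
2.225 [484.9 -78.2 132.8] [-0.1   0.31  0.24  2.05 -0.1   0.78 -0.59] [ 0.   1.1 -1.2]
-45.34976777512487
scene 201.2197582721107 166.29186462758656
scene 155 [463.3 -99.2 132.1] [497.1 -73.8 159.8]
top 204.32798401185082 211.57235420887392
top 0 0 0
top se 556 ((496.3660888671875, -146.25048828125), (254.20257568359375, 87.35321807861328), 45.442325592041016)
top knob 98 [ 420.95517054 -201.2637193    73.31940231]
scene se 389 ((516.8544311523438, -163.50823974609375), (247.8008575439453, 52.448326110839844), 34.96323776245117)
scene knob 94 [ 417.01477411 -206.16691478   72.29906788]
```

View pics/cal.png

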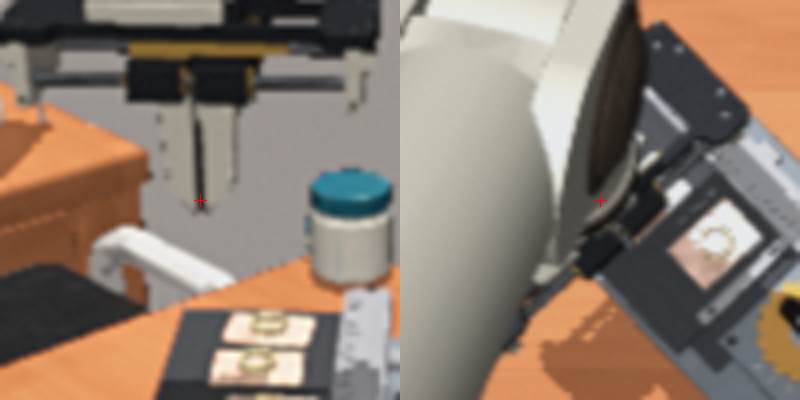

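The left panel shows the tip at about (200,210), against a prediction of (200,200). So the scene camera reads about 1–2 px low, and I'll trust the top view. The closed fingers taper towards the tip.

```bash
cat > st.py <<'E'
from h import *
from workcell import state
O=np.array([485,-136.3,0]);Y=-.787
s=state();r=R.from_quat(s["eef_rot"]).as_matrix();I=R.from_euler("z",-Y)
print("t",round(s["time"],2),"slide",I.apply(s["position"]-O).round(1),"F",I.apply(s["contact_force"]).round(1),"M",s["moment"].round(2),"a",np.degrees(np.arctan2(r[1,1],r[0,1])).round(2),"z-axis",r[:2,2].round(4),"grip",round(s["grip_width"],3),round(s["gripper_force"],1))
E
python3 st.py
```

```text
t 2.33 slide [-49.7  38.7 126.7] F [-0.3 -1.2 -0.2] M [-0.08  0.23  0.04] a -44.99 z-axis [-0.0095  0.0003] grip 0.002 0.0
```

>>> send_rows(commands=[[-0.046, 0.074, 0.1, 0, 0, 0, 0], [-0.046, 0.074, 0.1, 0, 0, 0, 0], [0, 0, 0.08, 0, 0, 0, 0], [0, 0, 0, 0, 0, 0, 0], [0, 0, 0, 0, 0, 0, 0]])

```text
time: 2.95
position: [492.4, -115.2, 61.9]
eef_rot: [0.923, 0.384, 0.001, 0.0]
contact_force: [0.6, 0.1, 0.1]
grip_width: 0.003
gripper_force: 0.0
```

```bash
python3 st.py; python3 - <<'E'
from h import *
from workcell import snapshot
ims=[]
for n,w in(("scene",40),("top",40)):
    d=snapshot(n)
    u,v=proj(d,(485,-136,40))[0].astype(int)
    ims.append(cv2.resize(d["color"][v-w:v+w,u-w:u+w,::-1],(400,400),interpolation=cv2.INTER_CUBIC))
cv2.imwrite("pics/p2.png",np.hstack(ims))
E
```

```text
t 2.95 slide [-9.7 20.2 61.9] F [0.3 0.5 0.1] M [-0.12  0.07  0.1 ] a -44.83 z-axis [0.0012 0.0003] grip 0.003 0.0
```

View pics/p2.png

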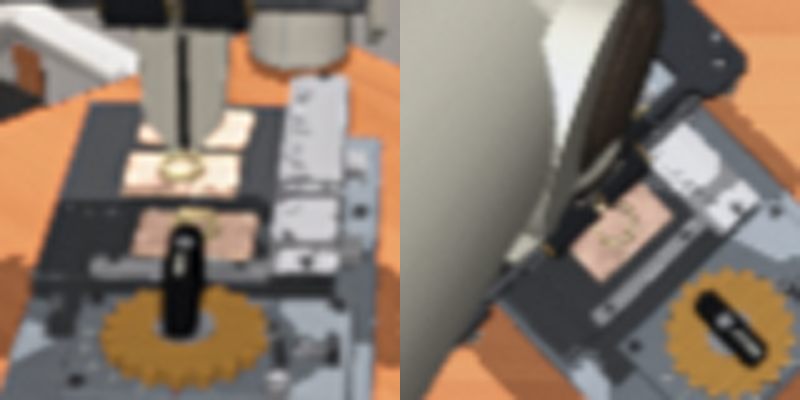

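```bash
python3 - <<'E'
from h import *
d=np.load("pics/scene1.npz");F=R.from_euler("z",-.787);O=np.array([485,-136.3,0])
u0=proj(d,(485,-136,40))[0].astype(int)
for p in((-9.7,20.2,62),(-9.7,20.2,35),(-15,43.5,39),(-4.1,-9.9,39),(0,-92,74),(30,-54,45)):print(p,((proj(d,F.apply(p)+O)[0]-u0+40+.5)*5-.5).round(0))
E
```

```text
(-9.7, 20.2, 62) [185. 137.]
(-9.7, 20.2, 35) [186. 191.]
(-15, 43.5, 39) [180. 158.]
(-4.1, -9.9, 39) [192. 217.]
(0, -92, 74) [179. 246.]
(30, -54, 45) [264. 261.]
```

The left panel shows the tip at (183,148), the middle ring at (180,168) and the straightedge corner near (272,270). All three are about +10 px from prediction, so the bias is common to the view and the map from the top view holds. I'll descend between the near and middle rings.

>>> send_rows(commands=[[0, 0.022, 0.05, 0, 0, 0, 0], [0, 0, 0.035, 0, 0, 0, 0], [0, 0, 0.01, 0, 0, 0, 0], [0, 0, 0.005, 0, 0, 0, 0], [0, 0, 0, 0, 0, 0, 0]])

```text
time: 3.68
position: [495.5, -119.8, 35.6]
eef_rot: [0.924, 0.383, -0.0, -0.0]
contact_force: [-0.6, 0.3, -0.2]
grip_width: 0.006
gripper_force: 0.0
```

```bash
python3 st.py
```

```text
t 3.67 slide [-4.3 19.1 35.6] F [-0.6 -0.2 -0.2] M [-0.08  0.11  0.02] a -44.9 z-axis [-0.0002  0.    ] grip 0.006 0.0
```

>>> send_rows(commands=[[-0.02, 0, 0, 0, 0, 0, 0], [-0.02, 0, 0, 0, 0, 0, 0], [-0.012, 0, 0, 0, 0, 0, 0], [-0.004, 0, 0, 0, 0, 0, 0], [0, 0, 0, 0, 0, 0, 0]])

```text
time: 4.3
position: [485.7, -129.8, 35.8]
eef_rot: [0.924, 0.383, 0.0, 0.0]
contact_force: [-0.1, -0.0, 0.1]
grip_width: 0.004
gripper_force: 0.0
```

```bash
python3 st.py
```

```text
t 4.3 slide [-4.2  5.1 35.8] F [-0.  -0.1  0.1] M [-0.04  0.14 -0.02] a -44.91 z-axis [0.0001 0.    ] grip 0.004 0.0
```

>>> send_rows(commands=[[-0.004, 0, 0, 0, 0, 0, 0], [-0.004, 0, 0, 0, 0, 0, 0], [0, 0, 0, 0, 0, 0, 0]])

```text
time: 4.68
position: [484.2, -130.9, 35.7]
eef_rot: [0.924, 0.384, 0.0, -0.0]
contact_force: [0.5, 0.1, -0.3]
grip_width: 0.003
gripper_force: 0.4
```

```bash
python3 st.py
```

```text
t 4.67 slide [-4.4  3.2 35.7] F [ 0.3  0.4 -0.3] M [0.04 0.06 0.02] a -44.9 z-axis [-0.0001  0.0002] grip 0.003 0.4
```

>>> send_rows(commands=[[-0.004, 0, 0, 0, 0, 0, 0], [-0.002, 0, 0, 0, 0, 0, 0]])

```text
time: 4.92
position: [483.7, -131.5, 35.8]
eef_rot: [0.923, 0.384, 0.001, -0.0]
contact_force: [3.1, 4.1, 0.7]
grip_width: 0.001
gripper_force: 1.7
```

>>> send_rows(commands=[[-0.002, 0, 0, 0, 0, 0, 0], [-0.002, 0, 0, 0, 0, 0, 0]])

```text
time: 5.18
position: [483.5, -131.7, 36.0]
eef_rot: [0.923, 0.384, 0.001, -0.0]
contact_force: [2.6, 6.2, 0.7]
grip_width: 0.005
gripper_force: 2.8
```

```bash
python3 st.py
```

```text
t 5.17 slide [-4.3  2.2 36. ] F [-2.6  6.2  0.7] M [ 1.19 -0.62  0.  ] a -44.84 z-axis [0.0016 0.001 ] grip 0.005 2.8
```

>>> send_rows(commands=[[0.014, 0, -0.02, 0, 0, 0, 0], [0, -0.02, -0.06, 0, 0, 0, 0], [-0.05, -0.07, 0, 0, 0, 0, 0], [-0.05, -0.074, 0, 0, 0, 0, 0], [0, 0, 0, 0, 0, 0, 0]])

```text
time: 5.8
position: [436.1, -119.2, 56.2]
eef_rot: [0.924, 0.383, -0.001, -0.0]
contact_force: [-0.3, 0.4, 0.0]
grip_width: 0.007
gripper_force: 0.0
```

>>> send_rows(commands=[[0, 0, 0.055, 0, 0, 0, 0], [0, 0, 0.025, 0, 0, 0, 0], [0, 0, 0, 0, 0, 0, 0]])

```text
time: 6.18
position: [437.9, -119.2, 34.7]
eef_rot: [0.924, 0.383, -0.001, -0.0]
contact_force: [0.3, -0.3, -0.4]
grip_width: 0.003
gripper_force: 0.0
```

```bash
python3 st.py; python3 - <<'E'
from h import *
from workcell import snapshot
d=snapshot("top");np.savez("pics/top3.npz",**d)
d=snapshot("scene");np.savez("pics/scene3.npz",**d)
E
```

```text
t 6.17 slide [-45.3 -21.3  34.7] F [ 0.5  0.  -0.4] M [-0.14  0.12  0.02] a -44.91 z-axis [-0.0018  0.0001] grip 0.003 0.0
```

>>> send_rows(commands=[[0.009, 0.02, -0.003, 0, 0, 0, 0], [0, 0.02, 0, 0, 0, 0, 0], [0, 0.02, 0, 0, 0, 0, 0], [0, 0.004, 0, 0, 0, 0, 0]])

```text
time: 6.78
position: [451.6, -129.3, 36.6]
eef_rot: [0.924, 0.383, 0.0, 0.0]
contact_force: [-0.1, -0.3, -0.1]
grip_width: 0.004
gripper_force: 0.0
```

>>> send_rows(commands=[[0, 0.008, 0, 0, 0, 0, 0], [0, 0.008, 0, 0, 0, 0, 0]])

```text
time: 7.02
position: [453.9, -131.7, 36.4]
eef_rot: [0.924, 0.383, -0.0, -0.0]
contact_force: [-0.0, 1.0, 0.5]
grip_width: 0.002
gripper_force: 0.0
```

```bash
python3 st.py
```

```text
t 7.03 slide [-25.2 -18.8  36.4] F [-0.7  0.7  0.5] M [-0.1   0.14  0.03] a -44.9 z-axis [-0.0002  0.0001] grip 0.002 0.0
```

>>> send_rows(commands=[[0, 0.006, 0, 0, 0, 0, 0], [0, 0.004, 0, 0, 0, 0, 0]])

```text
time: 7.28
position: [455.8, -133.5, 36.4]
eef_rot: [0.924, 0.383, -0.0, -0.0]
contact_force: [-0.1, -0.6, -0.3]
grip_width: 0.003
gripper_force: 0.0
```

```bash
python3 st.py
```

```text
t 7.28 slide [-22.6 -18.7  36.4] F [ 0.4 -0.5 -0.3] M [-0.11  0.1   0.04] a -44.9 z-axis [-0.0001  0.    ] grip 0.003 0.0
```

>>> send_rows(commands=[[0, 0.008, 0.003, 0, 0, 0, 0], [0, 0.004, 0, 0, 0, 0, 0]])

```text
time: 7.52
position: [457.7, -135.4, 35.6]
eef_rot: [0.924, 0.383, -0.0, -0.0]
contact_force: [-0.6, 0.4, 1.0]
grip_width: 0.003
gripper_force: 0.6
```

>>> send_rows(commands=[[0, 0.004, 0, 0, 0, 0, 0], [0, 0.004, 0, 0, 0, 0, 0]])

```text
time: 7.78
position: [459.2, -136.9, 35.7]
eef_rot: [0.924, 0.383, -0.0, -0.0]
contact_force: [-0.5, 0.6, -0.1]
grip_width: 0.006
gripper_force: 0.4
```

>>> send_rows(commands=[[0, 0.002, 0, 0, 0, 0, 0], [0, 0.002, 0, 0, 0, 0, 0]])

```text
time: 8.02
position: [460.0, -137.7, 35.7]
eef_rot: [0.924, 0.383, -0.0, -0.0]
contact_force: [-1.3, 0.1, -0.1]
grip_width: 0.004
gripper_force: 0.3
```

```bash
python3 st.py
```

```text
t 8.03 slide [-16.7 -18.7  35.7] F [-1.  -0.9 -0.1] M [0.05 0.2  0.  ] a -44.91 z-axis [-0.0001  0.    ] grip 0.004 0.3
```

>>> send_rows(commands=[[0, 0.004, 0, 0, 0, 0, 0], [0, 0.003, 0, 0, 0, 0, 0]])

```text
time: 8.28
position: [461.3, -139.0, 35.7]
eef_rot: [0.924, 0.383, 0.0, 0.0]
contact_force: [-0.4, 0.9, 0.7]
grip_width: 0.008
gripper_force: 0.3
```

>>> send_rows(commands=[[0, 0.003, 0, 0, 0, 0, 0], [0, 0.003, 0, 0, 0, 0, 0]])

```text
time: 8.52
position: [462.3, -140.0, 35.7]
eef_rot: [0.924, 0.383, -0.0, -0.0]
contact_force: [0.2, 0.6, 0.1]
grip_width: 0.004
gripper_force: 0.3
```

```bash
python3 st.py
```

```text
t 8.53 slide [-13.4 -18.7  35.7] F [-0.3  0.5  0.1] M [-0.04  0.26 -0.01] a -44.91 z-axis [-0.  0.] grip 0.004 0.3
```

>>> send_rows(commands=[[0, 0.003, 0, 0, 0, 0, 0], [0, 0.003, 0, 0, 0, 0, 0]])

```text
time: 8.78
position: [463.4, -141.1, 35.7]
eef_rot: [0.924, 0.383, 0.0, 0.0]
contact_force: [-1.0, 0.3, 0.7]
grip_width: 0.002
gripper_force: 0.3
```

>>> send_rows(commands=[[0, 0.003, 0, 0, 0, 0, 0], [0, 0.003, 0, 0, 0, 0, 0]])

```text
time: 9.02
position: [463.7, -141.4, 35.5]
eef_rot: [0.923, 0.384, -0.001, -0.001]
contact_force: [-2.9, 3.7, 0.7]
grip_width: -0.0
gripper_force: 2.2
```

```bash
python3 st.py; python3 - <<'E'
from h import *
from workcell import snapshot
ims=[]
for n,w in(("scene",30),("top",30)):
    d=snapshot(n);np.savez(f"pics/{n}4.npz",**d)
    u,v=proj(d,(475,-140,40))[0].astype(int)
    ims.append(cv2.resize(d["color"][v-w:v+w,u-w:u+w,::-1],(400,400),interpolation=cv2.INTER_CUBIC))
cv2.imwrite("pics/p4.png",np.hstack(ims))
E
```

```text
t 9.03 slide [-11.5 -18.7  35.5] F [-4.7  0.5  0.7] M [ 0.64  0.7  -0.02] a -44.89 z-axis [-0.0017  0.0011] grip -0.0 2.2
```

View pics/p4.png

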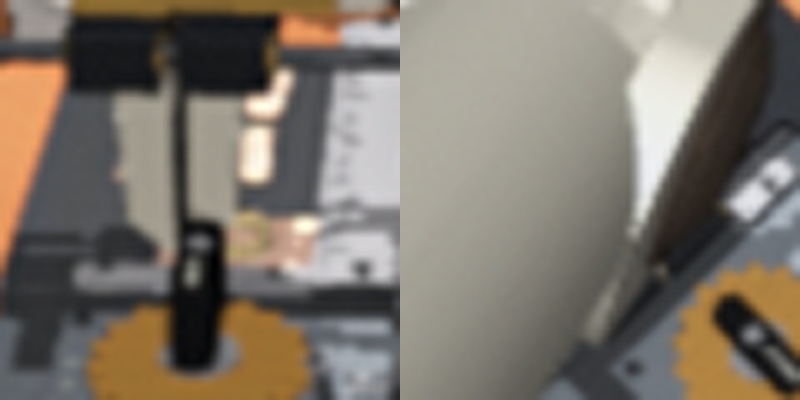

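Panel: the near blank is up against the fence at about (270,240), and the tip is touching its ring. It's seated with about 5 N. Next I'll push the middle blank to the fence.

>>> send_rows(commands=[[0, -0.02, -0.01, 0, 0, 0, 0], [0.03, -0.057, -0.06, 0, 0, 0, 0], [0.11, -0.057, 0, 0, 0, 0, 0], [0.113, 0, 0.03, 0, 0, 0, 0], [0, 0, 0.04, 0, 0, 0, 0]])

```text
time: 9.75
position: [488.4, -71.9, 36.3]
eef_rot: [0.923, 0.385, 0.002, 0.001]
contact_force: [0.7, -0.9, 0.2]
grip_width: 0.004
gripper_force: 0.0
```

>>> send_rows(commands=[[0, 0, 0, 0, 0, 0, 0]])

```text
time: 9.88
position: [484.4, -74.3, 35.1]
eef_rot: [0.924, 0.383, -0.001, 0.0]
contact_force: [0.2, -0.2, 0.2]
grip_width: 0.003
gripper_force: 0.0
```

```bash
python3 st.py
```

```text
t 9.88 slide [-44.3  43.3  35.1] F [0.3 0.  0.2] M [-0.12  0.12  0.01] a -44.92 z-axis [-0.0015 -0.0006] grip 0.003 0.0
```

>>> send_rows(commands=[[0.004, 0.015, -0.001, 0, 0, 0, 0], [0, 0.02, 0, 0, 0, 0, 0], [0, 0.02, 0, 0, 0, 0, 0], [0, 0.012, 0, 0, 0, 0, 0], [0, 0.01, 0, 0, 0, 0, 0]])

```text
time: 10.5
position: [499.5, -86.5, 36.0]
eef_rot: [0.924, 0.383, -0.0, -0.0]
contact_force: [-1.4, 1.6, 2.3]
grip_width: 0.008
gripper_force: 1.4
```

>>> send_rows(commands=[[0, 0.01, 0, 0, 0, 0, 0], [0, 0.01, 0, 0, 0, 0, 0], [0, 0.008, 0, 0, 0, 0, 0], [0, 0.008, 0, 0, 0, 0, 0], [0, 0.004, 0, 0, 0, 0, 0]])

```text
time: 11.12
position: [506.9, -93.6, 36.0]
eef_rot: [0.924, 0.383, 0.0, 0.0]
contact_force: [-1.3, 0.8, 3.0]
grip_width: 0.002
gripper_force: 1.6
```

```bash
python3 st.py
```

```text
t 11.12 slide [-14.8  45.6  36. ] F [-1.5 -0.4  3. ] M [ 0.18  0.44 -0.  ] a -44.9 z-axis [0. 0.] grip 0.002 1.6
```

```bash
python3 - <<'E'
from h import *
from workcell import snapshot
d=snapshot("scene");w=40
u,v=proj(d,(500,-105,40))[0].astype(int)
a=cv2.resize(d["color"][v-w:v+w,u-w:u+w,::-1],(600,600),interpolation=cv2.INTER_CUBIC)
cv2.imwrite("pics/p5.png",a)
E
```

```text
(no output)
```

View pics/p5.png

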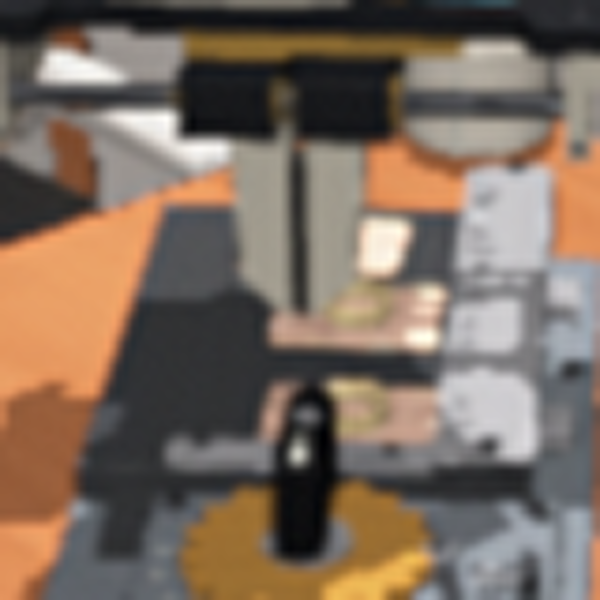

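The middle blank (ring at (360,300)) is being pushed properly and is still 2–3 mm short of the near blank's line (ring at (355,400)). I'll carry on.

>>> send_rows(commands=[[0, 0.004, -0.001, 0, 0, 0, 0], [0, 0.004, 0, 0, 0, 0, 0], [0, 0.003, 0, 0, 0, 0, 0]])

```text
time: 11.55
position: [508.8, -95.7, 36.2]
eef_rot: [0.924, 0.383, 0.0, 0.0]
contact_force: [0.7, 0.6, 0.5]
grip_width: 0.001
gripper_force: 0.6
```

```bash
python3 st.py
```

```text
t 11.55 slide [-11.9  45.5  36.2] F [0.  0.9 0.5] M [0.03 0.22 0.04] a -44.91 z-axis [ 0.0001 -0.0002] grip 0.001 0.6
```

>>> send_rows(commands=[[0, 0.003, 0, 0, 0, 0, 0], [0, 0.002, 0, 0, 0, 0, 0]])

```text
time: 11.8
position: [509.3, -96.2, 36.1]
eef_rot: [0.924, 0.383, -0.0, -0.0]
contact_force: [-1.3, 1.8, 1.5]
grip_width: 0.005
gripper_force: 1.2
```

```bash
python3 st.py
```

```text
t 11.8 slide [-11.2  45.5  36.1] F [-2.2  0.4  1.5] M [ 0.2   0.48 -0.06] a -44.9 z-axis [-0.0007  0.0003] grip 0.005 1.2
```

>>> send_rows(commands=[[0, 0.003, 0, 0, 0, 0, 0], [0, 0, 0, 0, 0, 0, 0]])

```text
time: 12.05
position: [509.5, -96.5, 36.0]
eef_rot: [0.924, 0.384, -0.001, -0.001]
contact_force: [-2.6, 3.1, 2.4]
grip_width: 0.006
gripper_force: 2.2
```

```bash
python3 st.py
```

```text
t 12.05 slide [-10.9  45.4  36. ] F [-4.   0.4  2.4] M [ 0.57  0.77 -0.06] a -44.89 z-axis [-0.0014  0.0006] grip 0.006 2.2
```

>>> send_rows(commands=[[0, -0.02, -0.01, 0, 0, 0, 0], [0.03, -0.05, -0.06, 0, 0, 0, 0], [0.08, -0.055, 0, 0, 0, 0, 0], [0.074, 0, 0.03, 0, 0, 0, 0], [0, 0, 0.04, 0, 0, 0, 0]])

```text
time: 12.68
position: [522.7, -40.5, 36.4]
eef_rot: [0.923, 0.385, 0.001, 0.0]
contact_force: [-0.1, -0.4, 0.0]
grip_width: 0.008
gripper_force: 0.0
```

>>> send_rows(commands=[[0, 0, 0, 0, 0, 0, 0]])

```text
time: 12.8
position: [519.3, -42.9, 34.9]
eef_rot: [0.924, 0.383, -0.001, -0.0]
contact_force: [0.1, -0.5, 0.2]
grip_width: 0.006
gripper_force: 0.0
```

```bash
python3 st.py
```

```text
t 12.8 slide [-41.9  90.2  34.9] F [ 0.4 -0.2  0.2] M [-0.11  0.09  0.  ] a -44.92 z-axis [-0.0027 -0.0007] grip 0.006 0.0
```

>>> send_rows(commands=[[0.002, 0.02, 0, 0, 0, 0, 0], [0, 0.02, 0, 0, 0, 0, 0], [0, 0.012, 0, 0, 0, 0, 0], [0, 0.01, 0, 0, 0, 0, 0], [0, 0.01, 0, 0, 0, 0, 0]])

```text
time: 13.42
position: [533.6, -54.7, 36.3]
eef_rot: [0.924, 0.383, -0.0, -0.0]
contact_force: [0.0, 0.4, 0.5]
grip_width: 0.007
gripper_force: 0.5
```

>>> send_rows(commands=[[0, 0.01, 0, 0, 0, 0, 0], [0, 0.01, 0, 0, 0, 0, 0], [0, 0.008, 0, 0, 0, 0, 0], [0, 0.008, 0, 0, 0, 0, 0], [0, 0.004, 0, 0, 0, 0, 0]])

```text
time: 14.05
position: [540.8, -61.8, 36.2]
eef_rot: [0.924, 0.383, 0.0, -0.0]
contact_force: [0.1, 0.2, 1.1]
grip_width: 0.003
gripper_force: 0.8
```

```bash
python3 st.py
```

```text
t 14.05 slide [-13.4  92.1  36.2] F [-0.1  0.2  1.1] M [ 0.02  0.28 -0.02] a -44.9 z-axis [0. 0.] grip 0.003 0.8
```

>>> send_rows(commands=[[0, 0.003, 0, 0, 0, 0, 0], [0, 0.002, 0, 0, 0, 0, 0]])

```text
time: 14.3
position: [541.5, -62.5, 36.2]
eef_rot: [0.924, 0.383, -0.0, -0.0]
contact_force: [-0.6, 1.0, 0.8]
grip_width: 0.006
gripper_force: 1.1
```

```bash
python3 st.py
```

```text
t 14.3 slide [-12.4  92.1  36.2] F [-1.1  0.2  0.8] M [ 0.16  0.32 -0.05] a -44.9 z-axis [-0.0003  0.0002] grip 0.006 1.1
```

>>> send_rows(commands=[[0, 0.004, 0, 0, 0, 0, 0], [0, 0.003, 0, 0, 0, 0, 0]])

```text
time: 14.55
position: [541.8, -63.0, 36.0]
eef_rot: [0.923, 0.384, -0.001, -0.001]
contact_force: [-4.1, 4.1, 4.3]
grip_width: 0.003
gripper_force: 3.5
```

```bash
python3 st.py
```

```text
t 14.55 slide [-11.8  92.   36. ] F [-5.8 -0.   4.3] M [ 0.71  1.05 -0.01] a -44.88 z-axis [-0.0021  0.0011] grip 0.003 3.5
```

>>> send_rows(commands=[[0, 0.003, 0, 0, 0, 0, 0], [0, 0, 0, 0, 0, 0, 0]])

```text
time: 14.8
position: [541.9, -63.1, 35.9]
eef_rot: [0.923, 0.384, -0.001, -0.001]
contact_force: [-4.0, 3.8, 4.6]
grip_width: 0.004
gripper_force: 4.1
```

```bash
python3 st.py
```

```text
t 14.8 slide [-11.7  92.   35.9] F [-5.5 -0.2  4.6] M [0.78 1.23 0.05] a -44.86 z-axis [-0.003   0.0016] grip 0.004 4.1
```

>>> send_rows(commands=[[0, -0.02, -0.01, 0, 0, 0, 0], [0.02, 0, -0.07, 0, 0, 0, 0], [0.08, 0.04, 0, 0, 0, 0, 0], [0, 0.044, 0, 0, 0, 0, 0], [0, 0, 0, 0, 0, 0, 0]])

```text
time: 15.42
position: [572.5, -59.9, 56.1]
eef_rot: [0.924, 0.383, -0.0, 0.001]
contact_force: [-0.4, -1.3, -1.0]
grip_width: 0.005
gripper_force: 0.0
```

```bash
python3 st.py
```

```text
t 15.43 slide [  7.6 115.9  56.1] F [ 0.6 -1.2 -1. ] M [-0.09  0.13  0.07] a -45.0 z-axis [ 0.0003 -0.0014] grip 0.005 0.0
```

>>> send_rows(commands=[[0, 0, 0.05, 0, 0, 0, 0], [0, 0, 0.026, 0, 0, 0, 0], [0, 0, 0, 0, 0, 0, 0]])

```text
time: 15.8
position: [570.9, -57.9, 36.0]
eef_rot: [0.924, 0.383, -0.001, -0.001]
contact_force: [-0.3, -0.2, -0.1]
grip_width: 0.008
gripper_force: 0.0
```

```bash
python3 st.py
```

```text
t 15.8 slide [  5.1 116.2  36. ] F [-0.  -0.4 -0.1] M [-0.07  0.12 -0.03] a -44.91 z-axis [-0.0026  0.0001] grip 0.008 0.0
```

>>> send_rows(commands=[[-0.01, 0, 0, 0, 0, 0, 0], [-0.014, 0, 0, 0, 0, 0, 0], [-0.014, 0, 0, 0, 0, 0, 0], [-0.014, 0, 0, 0, 0, 0, 0]])

```text
time: 16.3
position: [563.0, -67.4, 37.4]
eef_rot: [0.924, 0.383, 0.0, 0.0]
contact_force: [0.2, -0.4, -0.4]
grip_width: 0.004
gripper_force: 0.1
```

```bash
python3 st.py
```

```text
t 16.3 slide [  6.3 103.9  37.4] F [ 0.4 -0.1 -0.4] M [-0.04  0.06  0.01] a -44.91 z-axis [0.0003 0.    ] grip 0.004 0.1
```

>>> send_rows(commands=[[-0.014, 0, 0, 0, 0, 0, 0], [-0.014, 0, 0, 0, 0, 0, 0], [-0.014, 0, 0, 0, 0, 0, 0], [-0.014, 0, 0, 0, 0, 0, 0]])

```text
time: 16.8
position: [553.2, -77.1, 37.3]
eef_rot: [0.924, 0.383, 0.0, 0.0]
contact_force: [0.1, 1.0, 0.4]
grip_width: 0.002
gripper_force: 0.5
```

```bash
python3 st.py
```

```text
t 16.8 slide [ 6.3 90.1 37.3] F [-0.6  0.8  0.4] M [0.09 0.01 0.05] a -44.9 z-axis [0.0003 0.0001] grip 0.002 0.5
```

>>> send_rows(commands=[[0, -0.003, 0.005, 0, 0, 0, 0], [-0.012, 0, 0, 0, 0, 0, 0], [-0.012, 0, 0, 0, 0, 0, 0], [-0.012, 0, 0, 0, 0, 0, 0]])

```text
time: 17.3
position: [546.1, -83.1, 35.9]
eef_rot: [0.924, 0.383, -0.0, -0.0]
contact_force: [0.6, 1.0, -0.0]
grip_width: 0.0
gripper_force: 0.3
```

```bash
python3 st.py
```

```text
t 17.3 slide [ 5.4 80.8 35.9] F [-0.3  1.1 -0. ] M [ 0.03  0.02 -0.03] a -44.9 z-axis [-0.0003 -0.    ] grip 0.0 0.3
```

>>> send_rows(commands=[[-0.01, 0, 0, 0, 0, 0, 0], [-0.008, 0, 0, 0, 0, 0, 0], [-0.004, 0, 0, 0, 0, 0, 0]])

```text
time: 17.68
position: [542.3, -87.0, 36.0]
eef_rot: [0.924, 0.383, -0.0, -0.0]
contact_force: [0.3, 0.3, -0.3]
grip_width: 0.006
gripper_force: 0.3
```

```bash
python3 st.py
```

```text
t 17.68 slide [ 5.5 75.5 36. ] F [-0.   0.4 -0.3] M [0.04 0.05 0.03] a -44.92 z-axis [-0.  0.] grip 0.006 0.3
```

Expected seat is about 72.2.

>>> send_rows(commands=[[-0.005, 0, 0, 0, 0, 0, 0], [-0.004, 0, 0, 0, 0, 0, 0], [-0.003, 0, 0, 0, 0, 0, 0]])

```text
time: 18.05
position: [540.5, -88.7, 36.0]
eef_rot: [0.924, 0.384, 0.0, -0.0]
contact_force: [0.9, 1.7, 0.4]
grip_width: 0.006
gripper_force: 0.8
```

```bash
python3 st.py
```

```text
t 18.05 slide [ 5.5 72.9 36. ] F [-0.6  1.9  0.4] M [ 0.23 -0.05  0.06] a -44.9 z-axis [0.0003 0.0003] grip 0.006 0.8
```

>>> send_rows(commands=[[-0.003, 0, 0, 0, 0, 0, 0], [-0.001, 0, 0, 0, 0, 0, 0]])

```text
time: 18.3
position: [540.2, -88.9, 36.1]
eef_rot: [0.923, 0.384, 0.001, -0.0]
contact_force: [1.9, 2.6, -0.2]
grip_width: 0.005
gripper_force: 1.6
```

```bash
python3 st.py
```

```text
t 18.3 slide [ 5.4 72.5 36.1] F [-0.5  3.1 -0.2] M [ 0.55 -0.23 -0.01] a -44.87 z-axis [0.0008 0.0006] grip 0.005 1.6
```

>>> send_rows(commands=[[-0.003, 0, 0, 0, 0, 0, 0], [-0.002, 0, 0, 0, 0, 0, 0], [0, 0, 0, 0, 0, 0, 0]])

```text
time: 18.68
position: [539.9, -89.1, 36.3]
eef_rot: [0.923, 0.384, 0.001, -0.0]
contact_force: [2.5, 4.9, 1.0]
grip_width: 0.006
gripper_force: 2.7
```

```bash
python3 st.py
```

```text
t 18.68 slide [ 5.4 72.2 36.3] F [-1.7  5.3  1. ] M [ 1.06 -0.51 -0.05] a -44.84 z-axis [0.0018 0.0012] grip 0.006 2.7
```

>>> send_rows(commands=[[0.02, 0, -0.01, 0, 0, 0, 0], [0, -0.03, -0.08, 0, 0, 0, 0], [0, -0.1, -0.03, 0, 0, 0, 0], [0, -0.2, -0.1, 0, 0, 0, 0], [0, -0.2, -0.2, 0, 0, 0, 0]])

```text
time: 19.3
position: [449.5, 2.3, 134.4]
eef_rot: [0.924, 0.383, -0.003, -0.0]
contact_force: [0.3, 1.0, 0.6]
grip_width: 0.004
gripper_force: 0.0
```

>>> send_rows(commands=[[0.2, -0.1, 0, 0, 0, 0, 0], [0.2, -0.1, 0, 0, 0, 0, 0], [0.2, 0, 0, 0, 0, 0, 0], [0, 0, 0, 0, 0, 0, 0]])

```text
time: 19.8
position: [524.9, 147.0, 135.2]
eef_rot: [0.923, 0.385, 0.001, 0.0]
contact_force: [-0.6, -0.5, -0.3]
grip_width: 0.004
gripper_force: 0.0
```

```bash
python3 st.py; python3 - <<'E'
from h import *
from workcell import snapshot
ims=[]
O=np.array([485,-136.3,0]);F=R.from_euler("z",-.787)
# slide-aligned rectified view at z=33 from top, 4px/mm, and scene crop
for n in("top","scene"):
    d=snapshot(n);np.savez(f"pics/{n}6.npz",**d)
    c=np.array([[-60,-50],[45,-50],[45,95],[-60,95]],float)
    q=proj(d,F.apply(np.c_[c,np.full(4,33)])+O).astype(np.float32)
    D=np.float32([[0,580],[420-30,580],[390,0],[0,0]])
    ims.append(cv2.warpPerspective(d["color"][:,:,::-1],cv2.getPerspectiveTransform(q,D),(390,580),flags=cv2.INTER_CUBIC))
cv2.imwrite("pics/p6.png",np.hstack(ims))
E
```

```text
t 19.8 slide [-172.5  228.3  135.2] F [-0.1 -0.8 -0.3] M [-0.13  0.16  0.02] a -44.66 z-axis [0.0018 0.0004] grip 0.004 0.0
```

View pics/p6.png

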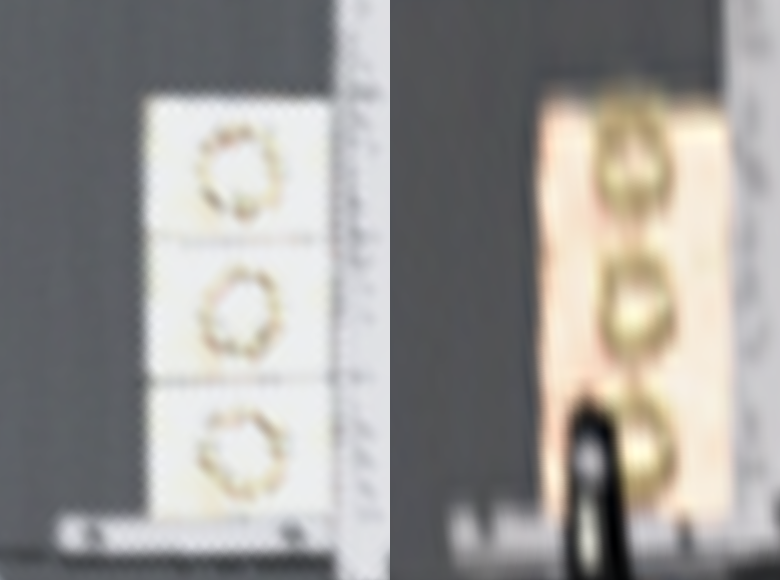

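Left panel (rectified top view): three blanks edge to edge at (240,170), (240,310) and (240,455). They meet the end stop at y≈515, and their left edges run in a straight line parallel to the straightedge. I'll check that numerically and locate the knob.

```bash
python3 - <<'E'
from h import *
O=np.array([485,-136.3,0]);F=R.from_euler("z",-.787);I=F.inv()
d=np.load("pics/top6.npz");g=d["color"].astype(np.float32)[...,2]
from scipy.ndimage import map_coordinates
xs=np.arange(-32,-8,.25)
for y in(-28,-18,-8,8,18,28,42,52,62):
    p=[]
    for yy in np.arange(y-3,y+4,1.5):
        uv=proj(d,F.apply(np.c_[xs,np.full_like(xs,yy),np.full_like(xs,33)])+O)
        p.append(map_coordinates(g,[uv[:,1],uv[:,0]],order=1))
    p=np.mean(p,0);print(y,"left edge",xs[np.argmax(p>(p.min()+p.max())/2)],end="; ")
print()
c=d["color"].astype(int).sum(2);m=np.zeros(c.shape,np.uint8)
u,v=proj(d,F.apply((0,-92,74))+O)[0].astype(int);m[v-12:v+13,u-12:u+13]=c[v-12:v+13,u-12:u+13]<200
m=cv2.morphologyEx(m,cv2.MORPH_CLOSE,np.ones((3,3)))
k=max(cv2.findContours(m,0,2)[0],key=cv2.contourArea);w=I.apply(plane(d,k[:,0],74)-O)[:,:2].astype(np.float32)
print(cv2.minAreaRect(w))
C=cloud(d);P=I.apply(C[v-14:v+15,u-14:u+15].reshape(-1,3)-O);P=P[(P[:,2]>66)&(P[:,2]<80)];print(len(P),P.mean(0),cv2.minAreaRect(P[:,:2].astype(np.float32)))
E
python3 st.py
```

```text
-28 left edge -20.0; -18 left edge -20.25; -8 left edge -20.0; 8 left edge -20.75; 18 left edge -20.75; 28 left edge -20.25; 42 left edge -21.25; 52 left edge -21.0; 62 left edge -20.5; 
((-1.6411824226379395, -90.7488784790039), (10.34937572479248, 41.29136657714844), 0.8828374147415161)
99 [  0.64782919 -91.18577651  73.06924965] ((0.46837568283081055, -90.5718765258789), (13.763803482055664, 41.609920501708984), 0.34581702947616577)
t 19.9 slide [-171.3  223.6  134.6] F [ 0.3 -0.6 -0.4] M [-0.13  0.15 -0.04] a -44.92 z-axis [-0.0017 -0.0018] grip 0.007 0.0
```

```bash
cat > edges.py <<'E'
import sys
from h import *
from scipy.ndimage import map_coordinates
O=np.array([485,-136.3,0]);F=R.from_euler("z",-.787)
def edge(d,A,B,T,z):
    """edge found at mid-level along offset axis T, for stations A..B"""
    out=[]
    o=np.arange(-5,5,.1)
    for k in np.linspace(0,1,60):
        b=A+(B-A)*k;P=np.c_[b+o[:,None]*T,np.full(len(o),z)]
        uv=proj(d,F.apply(P)+O);p=map_coordinates(d["color"].astype(np.float32)[...,2],[uv[:,1],uv[:,0]],order=1)
        h=(p.min()+p.max())/2;i=np.flatnonzero((p[:-1]-h)*(p[1:]-h)<=0);out.append(o[i[len(i)//2]])
    s=np.linalg.norm(B-A)*np.linspace(0,1,60);c=np.polyfit(s,out,1);return np.degrees(np.arctan(c[0])).round(2),np.mean(out).round(2),np.std(np.array(out)-np.polyval(c,s)).round(2)
f=sys.argv[1];a=np.array
ds=[np.load(f)]
for d in ds:
    dx=float(sys.argv[2]) if len(sys.argv)>2 else 0
    for n,y in(("near",-18.5),("mid",16.5),("far",51.5)):
        print(n,"left",edge(d,a([-20.5+dx,y-14]),a([-20.5+dx,y+14]),a([1,0]),33))
    print("all left",edge(d,a([-20.5+dx,-31]),a([-20.5+dx,65]),a([1,0]),33))
    print("far end",edge(d,a([-17+dx,69]),a([24,69]),a([0,1]),33))
    print("straightedge",edge(d,a([30,-20]),a([30,65]),a([1,0]),45),edge(d,a([30,80]),a([30,120]),a([1,0]),45))
E
python3 edges.py pics/top6.npz
```

```text
near left (np.float64(-0.4), np.float64(0.17), np.float64(0.08))
mid left (np.float64(0.85), np.float64(-0.28), np.float64(0.16))
far left (np.float64(1.25), np.float64(-0.62), np.float64(0.18))
all left (np.float64(-0.58), np.float64(-0.2), np.float64(0.27))
far end (np.float64(-0.96), np.float64(1.49), np.float64(0.11))
straightedge (np.float64(-1.27), np.float64(0.4), np.float64(2.59)) (np.float64(1.16), np.float64(-0.52), np.float64(0.27))
```

The residual yaw looks like about -1.5° on the middle and far blanks. I'll re-nudge both into the fence, then finish with a diagonal nudge.

>>> send_rows(commands=[[-0.2, 0.14, 0, 0, 0, 0, 0], [-0.2, 0.14, 0.05, 0, 0, 0, 0], [-0.2, 0.14, 0.1, 0, 0, 0, 0], [-0.18, 0.13, 0.12, 0, 0, 0, 0], [-0.05, 0.025, 0.04, 0, 0, 0, 0]])

```text
time: 20.52
position: [474.8, -106.6, 57.9]
eef_rot: [0.925, 0.379, -0.002, 0.0]
contact_force: [-0.6, 0.1, -0.2]
grip_width: 0.004
gripper_force: 0.0
```

>>> send_rows(commands=[[0, 0, 0, 0, 0, 0, 0], [0, 0, 0, 0, 0, 0, 0]])

```text
time: 20.78
position: [479.6, -99.4, 59.9]
eef_rot: [0.923, 0.384, 0.001, -0.0]
contact_force: [-0.1, -0.2, 0.6]
grip_width: 0.003
gripper_force: 0.0
```

```bash
python3 st.py
```

```text
t 20.77 slide [-29.9  22.2  59.9] F [ 0.1 -0.2  0.6] M [-0.09  0.11 -0.05] a -44.82 z-axis [0.0009 0.0007] grip 0.003 0.0
```

>>> send_rows(commands=[[-0.023, 0, 0.06, 0, 0, 0, 0], [0, 0, 0.037, 0, 0, 0, 0], [0, 0.03, 0, 0, 0, 0, 0], [0, 0.02, 0, 0, 0, 0, 0], [0, 0.01, 0, 0, 0, 0, 0]])

```text
time: 21.4
position: [486.4, -116.0, 35.3]
eef_rot: [0.924, 0.383, 0.0, 0.0]
contact_force: [-0.0, -0.3, 1.3]
grip_width: 0.007
gripper_force: 0.0
```

```bash
python3 st.py
```

```text
t 21.4 slide [-13.4  15.3  35.3] F [ 0.2 -0.2  1.3] M [-0.13  0.12  0.01] a -44.93 z-axis [ 0.0009 -0.0003] grip 0.007 0.0
```

>>> send_rows(commands=[[0, 0.006, 0, 0, 0, 0, 0], [0, 0.004, 0, 0, 0, 0, 0]])

```text
time: 21.65
position: [487.1, -116.9, 35.0]
eef_rot: [0.924, 0.384, -0.0, -0.0]
contact_force: [-0.7, 0.8, 1.2]
grip_width: 0.003
gripper_force: 1.1
```

```bash
python3 st.py
```

```text
t 21.65 slide [-12.2  15.2  35. ] F [-1.1  0.1  1.2] M [ 0.23  0.38 -0.05] a -44.9 z-axis [-0.0005  0.0005] grip 0.003 1.1
```

>>> send_rows(commands=[[0, 0.004, -0.002, 0, 0, 0, 0], [0, 0.004, 0, 0, 0, 0, 0], [0, 0.002, 0, 0, 0, 0, 0]])

```text
time: 22.02
position: [487.4, -117.5, 35.1]
eef_rot: [0.923, 0.384, -0.001, -0.002]
contact_force: [-4.6, 5.9, 4.1]
grip_width: 0.003
gripper_force: 3.6
```

```bash
python3 st.py
```

```text
t 22.02 slide [-11.6  15.   35.1] F [-7.4  0.9  4.1] M [0.99 1.18 0.01] a -44.86 z-axis [-0.0034  0.0019] grip 0.003 3.6
```

>>> send_rows(commands=[[0, -0.03, 0, 0, 0, 0, 0], [0.07, -0.015, 0, 0, 0, 0, 0], [0.072, 0, 0, 0, 0, 0, 0], [0, 0, 0, 0, 0, 0, 0], [0, 0.016, 0, 0, 0, 0, 0]])

```text
time: 22.65
position: [509.0, -88.6, 35.4]
eef_rot: [0.923, 0.384, -0.0, 0.0]
contact_force: [0.0, 0.0, -0.4]
grip_width: 0.003
gripper_force: 0.0
```

```bash
python3 st.py
```

```text
t 22.65 slide [-16.8  50.7  35.4] F [ 0.   0.  -0.4] M [-0.07  0.11 -0.  ] a -44.85 z-axis [-0.0005 -0.0002] grip 0.003 0.0
```

>>> send_rows(commands=[[0, 0.008, 0, 0, 0, 0, 0], [0, 0.006, 0, 0, 0, 0, 0], [0, 0.005, 0, 0, 0, 0, 0]])

```text
time: 23.02
position: [512.0, -92.4, 35.4]
eef_rot: [0.924, 0.383, -0.0, -0.0]
contact_force: [-1.0, 1.6, 0.0]
grip_width: 0.005
gripper_force: 0.7
```

```bash
python3 st.py
```

```text
t 23.02 slide [-12.1  50.1  35.4] F [-1.9  0.5  0. ] M [0.04 0.45 0.01] a -44.94 z-axis [-0.0008  0.0002] grip 0.005 0.7
```

>>> send_rows(commands=[[0, 0.004, 0, 0, 0, 0, 0], [0, 0.002, 0, 0, 0, 0, 0]])

```text
time: 23.28
position: [512.2, -92.6, 35.2]
eef_rot: [0.924, 0.384, -0.001, -0.001]
contact_force: [-4.5, 1.6, 2.6]
grip_width: 0.008
gripper_force: 2.4
```

```bash
python3 st.py
```

```text
t 23.27 slide [-11.8  50.1  35.2] F [-4.3 -2.1  2.6] M [0.45 0.97 0.02] a -44.9 z-axis [-0.0025  0.0009] grip 0.008 2.4
```

>>> send_rows(commands=[[0, -0.02, -0.01, 0, 0, 0, 0], [0.01, 0, -0.07, 0, 0, 0, 0], [0.12, 0.026, 0, 0, 0, 0, 0], [0, 0.024, 0.04, 0, 0, 0, 0], [0, 0, 0.038, 0, 0, 0, 0]])

```text
time: 23.9
position: [542.3, -76.2, 36.2]
eef_rot: [0.924, 0.383, 0.0, 0.001]
contact_force: [-0.1, 0.8, 0.7]
grip_width: 0.005
gripper_force: 0.0
```

>>> send_rows(commands=[[0, 0, 0, 0, 0, 0, 0]])

```text
time: 24.02
position: [540.0, -76.0, 35.0]
eef_rot: [0.924, 0.383, -0.001, -0.0]
contact_force: [-0.9, -1.1, -0.5]
grip_width: 0.001
gripper_force: 0.0
```

```bash
python3 st.py
```

```text
t 24.02 slide [-3.9 81.5 35. ] F [ 0.2 -1.4 -0.5] M [-0.06  0.16 -0.01] a -44.96 z-axis [-0.0029 -0.0002] grip 0.001 0.0
```

>>> send_rows(commands=[[-0.014, 0, -0.001, 0, 0, 0, 0], [-0.012, 0, 0, 0, 0, 0, 0], [-0.006, 0, 0, 0, 0, 0, 0], [-0.003, 0, 0, 0, 0, 0, 0]])

```text
time: 24.52
position: [535.5, -81.8, 36.4]
eef_rot: [0.924, 0.383, 0.0, 0.0]
contact_force: [1.0, 0.6, 0.4]
grip_width: 0.006
gripper_force: 0.0
```

```bash
python3 st.py
```

```text
t 24.52 slide [-3.  74.3 36.4] F [0.3 1.1 0.4] M [-0.12  0.04 -0.04] a -44.92 z-axis [0.0003 0.    ] grip 0.006 0.0
```

>>> send_rows(commands=[[-0.003, 0, 0, 0, 0, 0, 0], [-0.003, 0, 0, 0, 0, 0, 0]])

```text
time: 24.78
position: [534.5, -82.6, 36.3]
eef_rot: [0.924, 0.384, 0.0, -0.0]
contact_force: [-0.2, 0.2, -0.6]
grip_width: 0.006
gripper_force: 0.1
```

```bash
python3 st.py
```

```text
t 24.77 slide [-3.1 73.  36.3] F [-0.2  0.  -0.6] M [-0.09  0.09 -0.01] a -44.9 z-axis [0.0001 0.0001] grip 0.006 0.1
```

>>> send_rows(commands=[[-0.004, 0, 0.002, 0, 0, 0, 0], [-0.002, 0, 0, 0, 0, 0, 0]])

```text
time: 25.02
position: [534.0, -83.3, 36.0]
eef_rot: [0.923, 0.384, 0.001, 0.0]
contact_force: [1.4, 2.7, 1.7]
grip_width: 0.003
gripper_force: 1.2
```

```bash
python3 st.py
```

```text
t 25.02 slide [-3.  72.2 36. ] F [-0.9  2.9  1.7] M [ 0.3  -0.13  0.02] a -44.88 z-axis [0.001  0.0004] grip 0.003 1.2
```

>>> send_rows(commands=[[-0.003, 0, 0, 0, 0, 0, 0], [-0.001, 0, 0, 0, 0, 0, 0]])

```text
time: 25.28
position: [533.7, -83.5, 36.0]
eef_rot: [0.923, 0.384, 0.001, -0.0]
contact_force: [3.4, 3.7, 1.5]
grip_width: 0.003
gripper_force: 2.5
```

```bash
python3 st.py
```

```text
t 25.27 slide [-3.  71.8 36. ] F [-0.2  5.1  1.5] M [ 0.83 -0.62  0.03] a -44.85 z-axis [0.0016 0.0007] grip 0.003 2.5
```

>>> send_rows(commands=[[0.02, 0, -0.01, 0, 0, 0, 0], [0, -0.03, -0.08, 0, 0, 0, 0], [0, -0.1, -0.03, 0, 0, 0, 0], [0, -0.2, -0.1, 0, 0, 0, 0], [0, -0.2, -0.2, 0, 0, 0, 0]])

```text
time: 25.9
position: [443.2, 8.5, 134.1]
eef_rot: [0.924, 0.383, -0.003, -0.0]
contact_force: [0.6, 0.0, 2.3]
grip_width: 0.005
gripper_force: 0.0
```

>>> send_rows(commands=[[0.2, -0.1, 0, 0, 0, 0, 0], [0.2, -0.1, 0, 0, 0, 0, 0], [0.2, 0, 0, 0, 0, 0, 0], [0, 0, 0, 0, 0, 0, 0]])

```text
time: 26.4
position: [518.6, 153.1, 134.9]
eef_rot: [0.923, 0.385, 0.001, 0.0]
contact_force: [0.0, -0.1, 0.0]
grip_width: 0.004
gripper_force: 0.0
```

```bash
python3 st.py; python3 - <<'E'
from h import *
from workcell import snapshot
for n in("top","scene"): np.savez(f"pics/{n}7.npz",**snapshot(n))
E
python3 edges.py pics/top7.npz; python3 st.py
```

```text
t 26.4 slide [-181.3  228.1  134.9] F [ 0.1 -0.1  0. ] M [-0.12  0.14  0.04] a -44.66 z-axis [0.0012 0.0003] grip 0.004 0.0
near left (np.float64(-0.53), np.float64(0.17), np.float64(0.08))
mid left (np.float64(2.05), np.float64(0.31), np.float64(0.18))
far left (np.float64(0.84), np.float64(0.34), np.float64(0.13))
all left (np.float64(0.19), np.float64(0.31), np.float64(0.23))
far end (np.float64(-0.19), np.float64(1.21), np.float64(0.12))
straightedge (np.float64(-1.87), np.float64(-0.12), np.float64(2.39)) (np.float64(1.08), np.float64(-0.52), np.float64(0.27))
t 26.5 slide [-180.   223.5  134.2] F [ 0.6 -0.7 -0. ] M [-0.14  0.14 -0.  ] a -44.91 z-axis [-0.0021 -0.0019] grip 0.007 0.0
```

```bash
python3 - <<'E'
from h import *
from scipy.ndimage import map_coordinates
O=np.array([485,-136.3,0]);F=R.from_euler("z",-.787)
for f in("top6","top7","scene7"):
    d=np.load(f"pics/{f}.npz");g=d["color"].astype(np.float32).mean(2)
    sh=np.array([0,0]) if f[0]=="t" else np.array([2,2])
    for nm,y0 in(("near/mid",0),("mid/far",35)):
        ys=np.arange(y0-6,y0+9,.25);r=[]
        for x in(-16,-10,-4,14,20,25):
            p=0
            for dx in np.arange(-2,2.1,.5):
                uv=proj(d,F.apply(np.c_[np.full_like(ys,x+dx),ys,np.full_like(ys,33)])+O)+sh
                p=p+map_coordinates(g,[uv[:,1],uv[:,0]],order=1)/9
            dip=np.median(p)-p;w=np.clip(dip-2,0,None);r.append((round(float((w*ys).sum()/max(w.sum(),1e-6)),2),round(float(dip.clip(0).sum()*.25/150),2)))
        print(f,nm,r)
E
```

```text
top6 near/mid [(-0.44, 0.58), (-0.16, 0.42), (5.5, 0.36), (2.11, 0.32), (0.52, 0.21), (0.96, 0.22)]
top6 mid/far [(35.96, 0.21), (34.93, 0.2), (42.46, 0.26), (39.11, 0.18), (35.38, 0.33), (35.51, 0.25)]
top7 near/mid [(-0.28, 0.44), (-0.17, 0.27), (7.69, 0.22), (0.36, 0.26), (0.57, 0.17), (0.87, 0.22)]
top7 mid/far [(34.08, 0.32), (34.55, 0.28), (39.32, 0.26), (40.78, 0.27), (35.22, 0.3), (35.51, 0.2)]
scene7 near/mid [(-3.25, 1.87), (-2.88, 1.99), (-3.41, 1.49), (-4.14, 0.27), (-5.38, 0.07), (-5.18, 0.08)]
scene7 mid/far [(42.83, 0.08), (29.43, 0.05), (34.45, 0.45), (30.35, 0.18), (38.46, 0.09), (0.0, 0.04)]
```

The measured gaps are about 0.2 mm everywhere and the left edges agree within 0.2 mm, so the row is tight. On to the knob.

>>> send_rows(commands=[[-0.15, 0.1, 0, 0, 0, 0, 0.45], [-0.2, 0.11, 0, 0, 0, 0, 0.45], [-0.2, 0.11, 0, 0, 0, 0, 0.45], [-0.2, 0.11, 0, 0, 0, 0, 0.45], [-0.2, 0.11, 0, 0, 0, 0, 0.45]])

```text
time: 27.12
position: [442.2, -116.4, 134.9]
eef_rot: [0.924, 0.382, -0.001, -0.0]
contact_force: [0.4, -0.2, -0.5]
grip_width: 0.44
gripper_force: 0.0
```

>>> send_rows(commands=[[-0.15, 0.1, 0, 0, 0, 0, 0.45], [-0.158, 0.082, 0, 0, 0, 0, 0.45], [0, 0, 0, 0, 0, 0, 0.45], [0, 0, 0, 0, 0, 0, 0.45]])

```text
time: 27.62
position: [421.4, -200.1, 134.7]
eef_rot: [0.924, 0.382, -0.0, -0.001]
contact_force: [-0.1, -0.4, 0.6]
grip_width: 0.447
gripper_force: 0.0
```

```bash
python3 st.py
```

```text
t 27.62 slide [  0.3 -90.1 134.7] F [ 0.2 -0.3  0.6] M [-0.06  0.14  0.04] a -45.03 z-axis [-0.0012  0.0008] grip 0.447 0.0
```

>>> send_rows(commands=[[-0.003, 0, 0.17, 0, 0, 0, 0.45], [0, 0, 0.13, 0, 0, 0, 0.45], [0, 0, 0.05, 0, 0, 0, 0.45], [0, 0, 0, 0, 0, 0, 0.45], [0, 0, 0, 0, 0, 0, 0.45]])

```text
time: 28.25
position: [423.2, -200.7, 48.4]
eef_rot: [0.923, 0.384, 0.001, 0.0]
contact_force: [0.5, 0.2, 0.0]
grip_width: 0.452
gripper_force: 0.0
```

```bash
python3 st.py
```

```text
t 28.25 slide [  2.  -89.2  48.4] F [0.3 0.5 0. ] M [-0.15  0.1  -0.  ] a -44.88 z-axis [ 0.0015 -0.0004] grip 0.452 0.0
```

>>> send_rows(commands=[[0, 0, 0, 0, 0, 0, 0.3], [0, 0, 0, 0, 0, 0, 0.2], [0, 0, 0, 0, 0, 0, 0.1], [0, 0, 0, 0, 0, 0, 0]], squeeze=10)

```text
time: 28.75
position: [421.7, -200.0, 47.6]
eef_rot: [0.924, 0.383, -0.0, -0.001]
contact_force: [-3.2, 2.0, 5.8]
grip_width: 0.152
gripper_force: 10.0
```

```bash
python3 st.py
```

```text
t 28.75 slide [  0.4 -89.7  47.6] F [-3.6 -0.9  5.8] M [ 0.35  0.65 -0.06] a -44.9 z-axis [-0.001   0.0012] grip 0.152 10.0
```

>>> send_rows(commands=[[0, 0, 0, 0, 0, 0, 0.22], [-0.003, -0.002, 0.008, 0, 0, 0, 0.22], [0, 0, 0, 0, 0, 0, 0.22], [0, 0, 0, 0, 0, 0, 0], [0, 0, 0, 0, 0, 0, 0]], squeeze=40)

```text
time: 29.38
position: [421.1, -200.6, 45.3]
eef_rot: [0.924, 0.383, -0.0, -0.0]
contact_force: [-0.7, -0.1, -0.1]
grip_width: 0.147
gripper_force: 40.0
```

```bash
python3 st.py
```

```text
t 29.38 slide [  0.4 -90.7  45.3] F [-0.4 -0.6 -0.1] M [ 0.    0.32 -0.11] a -44.92 z-axis [-0.0006  0.0004] grip 0.147 40.0
```

>>> send_rows(commands=[[0, 0, 0, 0, 0, 0.02, 0], [0, 0, 0, 0, 0, 0.03, 0], [0, 0, 0, 0, 0, 0.03, 0], [0, 0, 0, 0, 0, 0.03, 0], [0, 0, 0, 0, 0, 0.03, 0]])

```text
time: 30.0
position: [421.1, -200.6, 45.3]
eef_rot: [0.96, 0.278, -0.0, -0.0]
contact_force: [-0.8, 0.2, 0.1]
grip_width: 0.149
gripper_force: 40.0
```

```bash
python3 st.py
```

```text
t 30.0 slide [  0.5 -90.7  45.3] F [-0.7 -0.5  0.1] M [0.   0.34 0.04] a -57.66 z-axis [-0.0006  0.0003] grip 0.149 40.0
```

>>> send_rows(commands=[[0, 0, 0, 0, 0, 0.03, 0], [0, 0, 0, 0, 0, 0.03, 0], [0, 0, 0, 0, 0, 0.02, 0]])

```text
time: 30.38
position: [421.1, -200.6, 45.3]
eef_rot: [0.976, 0.218, -0.0, -0.0]
contact_force: [-1.1, 0.5, 0.1]
grip_width: 0.149
gripper_force: 40.0
```

```bash
python3 st.py
```

```text
t 30.38 slide [  0.5 -90.7  45.3] F [-1.1 -0.4  0.1] M [ 0.04  0.34 -0.04] a -64.84 z-axis [-0.0005  0.0002] grip 0.149 40.0
```

>>> send_rows(commands=[[0, 0, 0, 0, 0, 0.03, 0], [0, 0, 0, 0, 0, 0.03, 0], [0, 0, 0, 0, 0, 0.03, 0], [0, 0, 0, 0, 0, 0.03, 0], [0, 0, 0, 0, 0, 0.03, 0]])

```text
time: 31.0
position: [421.1, -200.7, 45.3]
eef_rot: [0.995, 0.102, -0.0, -0.0]
contact_force: [-0.1, 0.3, -0.1]
grip_width: 0.148
gripper_force: 40.0
```

>>> send_rows(commands=[[0, 0, 0, 0, 0, 0.03, 0], [0, 0, 0, 0, 0, 0.03, 0], [0, 0, 0, 0, 0, 0.03, 0], [0, 0, 0, 0, 0, 0.03, 0], [0, 0, 0, 0, 0, 0.03, 0]])

```text
time: 31.62
position: [421.2, -200.8, 45.3]
eef_rot: [1.0, -0.016, -0.0, 0.0]
contact_force: [-1.5, -0.2, 0.7]
grip_width: 0.148
gripper_force: 40.0
```

>>> send_rows(commands=[[0, 0, 0, 0, 0, 0.03, 0], [0, 0, 0, 0, 0, 0.03, 0], [0, 0, 0, 0, 0, 0.03, 0], [0, 0, 0, 0, 0, 0.03, 0], [0, 0, 0, 0, 0, 0.02, 0]])

```text
time: 32.25
position: [421.1, -200.8, 45.4]
eef_rot: [0.992, -0.126, -0.0, 0.0]
contact_force: [-1.2, -0.3, -0.8]
grip_width: 0.145
gripper_force: 40.0
```

```bash
python3 st.py
```

```text
t 32.25 slide [  0.6 -90.8  45.4] F [-0.7 -1.1 -0.8] M [ 0.01  0.41 -0.1 ] a -104.42 z-axis [-0.0004  0.    ] grip 0.145 40.0
```

Let it settle, then add a trim of about 0.5°. After that I'll check the knob bar and the table by picture.

>>> send_rows(commands=[[0, 0, 0, 0, 0, 0.003, 0], [0, 0, 0, 0, 0, 0, 0], [0, 0, 0, 0, 0, 0, 0], [0, 0, 0, 0, 0, 0, 0]])

```text
time: 32.75
position: [421.1, -200.8, 45.3]
eef_rot: [0.992, -0.127, -0.0, -0.0]
contact_force: [-1.2, 0.7, -1.2]
grip_width: 0.15
gripper_force: 40.0
```

```bash
python3 st.py; python3 - <<'E'
from h import *
from workcell import snapshot
ims=[]
O=np.array([485,-136.3,0]);F=R.from_euler("z",-.787)
for n in("top","scene"):
    d=snapshot(n);np.savez(f"pics/{n}8.npz",**d)
    if n=="top":
        q=proj(d,F.apply([[-60,-50,33],[45,-50,33],[45,95,33],[-60,95,33]])+O).astype(np.float32)
        ims.append(cv2.warpPerspective(d["color"][:,:,::-1],cv2.getPerspectiveTransform(q,np.float32([[0,552],[400,552],[400,0],[0,0]])),(400,552),flags=cv2.INTER_CUBIC))
    else:
        u,v=proj(d,F.apply((0,0,40))+O)[0].astype(int)
        ims.append(cv2.resize(d["color"][v-35:v+45,u-29:u+29,::-1],(400,552),interpolation=cv2.INTER_CUBIC))
cv2.imwrite("pics/p8.png",np.hstack(ims))
E
python3 edges.py pics/top8.npz 6
```

```text
t 32.75 slide [  0.6 -90.8  45.3] F [-1.3 -0.4 -1.2] M [-0.1   0.67 -0.07] a -104.57 z-axis [-0.0004  0.0001] grip 0.15 40.0
near left (np.float64(-3.07), np.float64(1.44), np.float64(1.71))
mid left (np.float64(4.09), np.float64(1.45), np.float64(1.09))
far left (np.float64(-0.7), np.float64(0.14), np.float64(0.08))
all left (np.float64(-0.96), np.float64(0.98), np.float64(1.2))
far end (np.float64(0.2), np.float64(1.24), np.float64(0.12))
straightedge (np.float64(-0.74), np.float64(-0.15), np.float64(1.26)) (np.float64(0.83), np.float64(-0.54), np.float64(0.31))
```

View pics/p8.png

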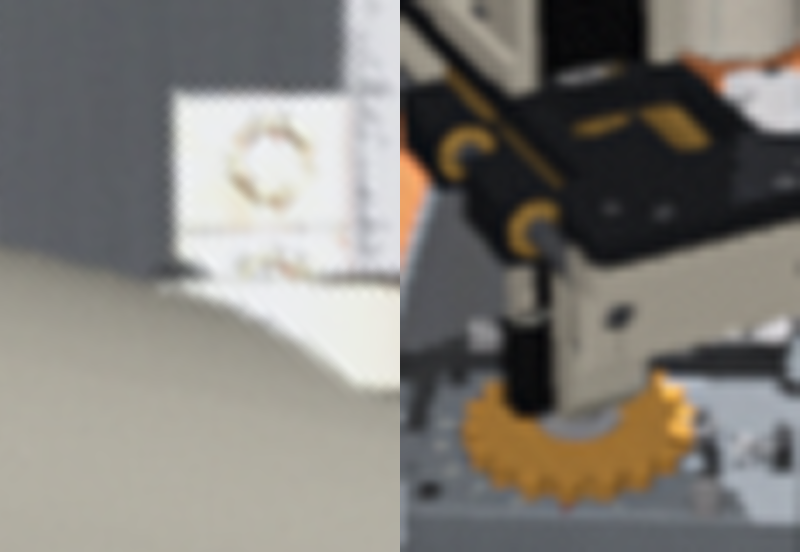

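Left panel: the far blank has moved right to (262,160) and still sits edge to edge with the middle blank at y≈230. The far blank's left edge has moved 5.8 mm. Right panel: the fingers grip the bar at (530,360) above the wheel. One last 0.35° trim.

>>> send_rows(commands=[[0, 0, 0, 0, 0, 0.004, 0], [0, 0, 0, 0, 0, 0, 0], [0, 0, 0, 0, 0, 0, 0], [0, 0, 0, 0, 0, 0, 0]])

```text
time: 33.35
position: [421.1, -200.8, 45.3]
eef_rot: [0.992, -0.13, -0.0, -0.0]
contact_force: [-2.4, 0.3, -2.0]
grip_width: 0.148
gripper_force: 40.0
```

```bash
python3 st.py; python3 -c "
import numpy as np
from workcell import snapshot
np.savez('pics/top9.npz',**snapshot('top'))"; python3 edges.py pics/top9.npz 6 | grep far
```

```text
t 33.35 slide [  0.6 -90.8  45.3] F [-1.9 -1.5 -2. ] M [-0.22  0.86 -0.04] a -104.94 z-axis [-0.0005  0.0001] grip 0.148 40.0
far left (np.float64(-0.66), np.float64(0.13), np.float64(0.08))
far end (np.float64(0.22), np.float64(1.23), np.float64(0.11))
```

The turn is exactly 60.0° from the gripped home angle, with almost no moment about the knob axis, so it is resting in the third stop. I'm handing it in.

```bash
python3 -c "
from workcell import sign_off
print(sign_off())"
```

```text
the job is handed in; nothing more can be done
None
```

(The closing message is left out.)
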